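Draw the gate of the objective-canister chute over its catch tray

ROBOT

A 7-joint arm with a two-finger parallel gripper is mounted at the origin on a cart in front of the work surface, level with it; the furniture and walls round the work are solid. World frame = base frame: x ahead of the robot, y to its left, z up, the work surface at z = 0. Lengths are in m, angles in rad, forces in N, time in s.
With the tool pointing down it reaches from about 0.425 to 0.8 m from the base axis. Payload 8.3 kg.
Tool frame: the origin (TCP) lies on the centre line of the jaws, within the pads' length; the fingertips stand ctrl.tip_extent ahead of it and the grasp point (between the pads) lies 11 mm behind it (ctrl.tip_extent is the distance from the TCP to the fingertips, in m); y points along the fingers, z is the direction in which the jaws open and shut, and the axes are right-handed (so a half turn about y gives the same grasp; the last joint's range is limited). The gripper opens to 85 mm and grips with 20 to 120 N. Pads are 22 mm wide; open, the fingers measure 114 mm over their backs; the gripper's body (76 mm by 85 mm) begins 54 mm behind the grasp point. The pads swing forward as they close: fully open they stand 13 mm farther back than shut.
Start: joints at [1.143, 0.383, 0.016, 1.37, -0.006, 1.388, -0.046], TCP at [0.223, -0.584, 0.239] pointing down, gripper open.
Joint ranges: [-2.95, 2.95], [-0.25, 2.06], [-1.52, 1.56], [0.18, 2.33], [-1.44, 4.58], [0.02, 2.06], [-3.01, 3.01]. Speed limits (rad/s): [2.39, 2.39, 3.01, 3.01, 3.14, 3.14, 3.14].

INTERFACE

Orientations are given as a unit quaternion [w, x, y, z].
In Python, from plant import ctrl, viewer, ticket, nets gives the robot as it stands. The module is installed in compiled form; this text tells all that it offers.
- The arm moves only by the tool carry_out, never from a script. Its argument "moves" is a list of rows, each a list of 3 entries, a list of its own where there are three numbers: the finger opening in mm, from 0 to 85.4, then the shift along the tool's x, y, z in units of 0.5 m (1.0 is 0.5 m), then the turn, a rotation vector about the tool's x, y, z in units of 2 rad (1.0 is 2 rad). A call has 1 to 8 rows; each row is the pose to reach, as a shift and turn from the pose commanded when the call began, along the tool's axes at that moment; what a row does not reach only later rows make up. A row lasts 1/10 s, in which the tool goes at most 50 mm and 8.59 degrees, less where a joint would pass 70% of its speed; a pose out of reach is approached as far as the arm can. A call with a number of a shift or a turn outside -1 to 1 is refused whole. A call with a gripper value outside its range is refused whole. The fingers move at their own pace and stop on an object; "squeeze" is the grip in N (left out, the last holds). Time passes only in rows, so rows that repeat a pose let the fingers close. It gives the time, the measured TCP pose, the force and the opening at its end, in the units of the state.
- ctrl.read_state(): the state, without advancing time (a new reading comes with each control period).
- viewer.camera(name): name is "side" or "top"; returns the picture (420x560x3 uint8, red, green, blue); there is no depth.
- viewer.camera_model(name): a dict with "camera_matrix" (3x3 intrinsics, pixels), "R" (3x3) and "t" (3): a world point X has camera coordinates R X + t. Camera axes: x right, y down, z forward; pixel columns grow to the right and rows downward; lengths in m; the calibration is good to about 2 mm. A picture is of the moment at which its call begins. camera_model takes no time and is no camera call.
- ticket.finish_job(): hands the job in, once; it reports no verdict.
Trained networks look in the newest picture that a camera, given by its name, has taken for a name from the list of things; names that differ only in an ending like _2 or _b are one class to them, and where a whole thing is asked for, a point or a joint stands for the part that bears it (a point fixed in the world has none). Each returns a list of dicts, best first, with "confidence" (0 to 1); they miss things now and then, are a little off and sometimes report something else, mostly with a low value. They report only what shows in the picture. A call takes as long as a camera call. They do not tell look-alikes from the thing itself.
- nets.recognise(camera, name): "point" ([x, y, z] in m, in world coordinates, good to about 4 mm: the middle of the surface that is visible of it).
The state is a dict: "time": time; "q": joint angles; "dq": joint speeds; "joint_torque": joint torques, N m; "tool_pos": TCP position; "orientation": TCP orientation; "ft_force": force on the tool from outside, world axes, zero at the start; "wrist_torque": the same for the moment, N m; "opening": finger opening in m.
Only numpy, scipy, OpenCV 4.12 (cv2) and the standard library are available. Lean on these libraries where they do the work, as an engineer would, in place of code of your own. Each camera call takes 0.05 s, during which the arm holds its last target. There are 200 camera calls.

TASK

Release the two objective canisters from the feed chute into the steel catch tray. Move whatever pot or bottle stands in front of the chute's mouth to a free spot on the worktop, stand the catch tray straight and close up against the front of the chute with its grip tab facing away, then draw the chute's slide gate out to its end stop so that both canisters roll into the tray. No canister may fall on the worktop, and the pot and bottles must stay upright.

Things in the scene. Friction and masses are not known exactly. Their poses are not given: they have to be found in the camera images.
- work_mat: thin grey mat, fixed, flat on the worktop, 370 x 150 mm, under 1 mm thick. Origin at its centre, level with the worktop. x runs along the table's front edge, to the left as the robot sees it; y points across that edge, to the robot's side. Table: front edge at mat y = 0.082, left end at x = 0.185 (wall trunking 220 to 410 mm up from x = 0.177); mask aligner at y below -0.08.
- chute: fixed chute of bare sheet metal: open-topped box, x -0.038 to +0.060, 70 mm wide, 116 mm high (66 mm at the mouth), floor sloping 20 degrees down to the mouth. Origin at the worktop, between its sides. The mouth looks along its -x: floor lip 42 mm up at x = -0.038, upright front panel 78 mm wide below it. Two canisters lie in it behind the gate and roll out once it is drawn.
- mouth (a point): middle of the chute's floor lip, 42 mm above the worktop, in the plane of its front panel
- gate (a joint): travel of the slide gate in m: 0 shut, 0.072 at its end stop. The gate is an upright 4 mm steel blade across the chute at chute x = -0.022 that slides straight out sideways along the chute's +y (over the table's front edge). Friction about 2.5 N; it stays where it is left. The canisters come free only in the last 15 mm.
- gate_tab (a point): point in the gate's pull tab: upright steel plate 10 mm thick along chute y, 36 mm wide along chute x, from 52 to 114 mm above the worktop; the point is at its centre in x and y, 90 mm above the worktop, 65 mm outside the chute's side wall when shut. A flat bar 12 mm wide, its top 60 mm above the worktop, joins it to the blade.
- tray: open steel catch tray, loose, about 0.4 kg: 92 x 78 mm, walls and floor 3 mm; the +x wall is 32 mm high, the other three 52 mm. Origin at the centre of its underside (without the grip tab). x runs along its length; the grip tab is at its -x end, so its low +x end goes to the chute.
- tray_tab (a point): point in the tray's grip tab: upright steel plate 44 mm wide along tray y, 10 mm thick along tray x (13 mm with the -x wall it is fixed to, up to 52 mm), reaching from the worktop to 62 mm; this point is at the plate's centre, 51 mm from the tray's middle, 46 mm up.
- can_low_mid (a point): middle of the canister next to the gate: black objective canister, 37 mm diameter, 57 mm long, 0.11 kg, lying across the chute (its z axis is its long axis)
- can_high_mid (a point): middle of the like canister behind it, higher up the slope
- swab_pot_mid (a point): middle of the wall of a clear pot with swabs, 34 mm diameter, wall 50 mm high (92 mm with the swabs), 25 mm above its foot; z is its upright axis
- drop_bottle_mid (a point): middle of the body of a brown bottle with a pointed black dropper, body 32 mm diameter and 48 mm high, 76 mm in all; the point is 25 mm above its foot; z is its upright axis
- primer_bottle_mid (a point): middle of the body of a brown bottle with a black screw cap, body 37 mm diameter and 53 mm high, 64 mm in all; the point is 26 mm above its foot; z is its upright axis
Mind the look-alikes: they are no part of the job. What is shaped like the part that bears drop_bottle_mid but orange is not meant.

How it is judged:
By the outcome, as a careful person would: the job done as asked, in the order asked, and still so for the second after the job is handed in, with the robot touching nothing.
It also fails if it takes over 67 s, if anything falls off the work surface, if the arm or the gripper's body presses on something with over 40 N, if the wrist force passes 120 N, or if a joint passes its speed limit or range.

## Working session

There is one attempt and no reset: what is moved stays moved. The work goes in short steps, Python scripts to look and compute and a tool call to move; the robot and the scene stay as the last step left them, time stands still between calls to the robot, and variables do not carry over. Pictures are saved under pics/ and viewed, about 8 in all and at most 12, crops included, and the job is handed in when it is done.

Besides the shell and the picture viewer there is one more tool, called after "Call:" as name([rows], argument=value, ...), one row to a line, values as JSON. carry_out: Moves the arm, as the interface text tells. Shifts and turns lie within -1 to 1; 1 stands for 0.5 m of shift or 2 rad of turn. Its arguments: {"type":"object","properties":{"moves":{"type":"array","items":{"type":"array"}},"squeeze":{"type":"number"}},"required":["moves"]}

```bash
mkdir -p pics; cat > h.py <<'E'
import numpy as np, cv2
from plant import ctrl, viewer, ticket, nets
from scipy.spatial.transform import Rotation as Rn
np.set_printoptions(precision=4,suppress=True)
def snap(cam,fn=None):
    im=viewer.camera(cam)
    if fn: cv2.imwrite('pics/'+fn,im[:,:,::-1])
    return im
def proj(cam,P):
    m=viewer.camera_model(cam);P=np.atleast_2d(P)
    c=P@np.array(m['R']).T+np.array(m['t']);u=c@np.array(m['camera_matrix']).T
    return u[:,:2]/u[:,2:]
def back(cam,uv,z):
    m=viewer.camera_model(cam);R=np.array(m['R']);t=np.array(m['t'])
    d=R.T@np.linalg.solve(np.array(m['camera_matrix']),np.array([uv[0],uv[1],1.]))
    c=-R.T@t; return c+d*(z-c[2])/d[2]
def Rt(s=None):
    s=s or ctrl.read_state();w,x,y,z=s['orientation'];return Rn.from_quat([x,y,z,w])
E
python3 - <<'E'
from h import *
s=ctrl.read_state();print(s['time'],s['tool_pos'],s['opening'],ctrl.tip_extent);print(Rt(s).as_matrix())
a=snap('top');b=snap('side')
cv2.imwrite('pics/a.png',np.vstack([a])[:,:,::-1]);cv2.imwrite('pics/b.png',b[:,:,::-1])
for n in ['work_mat','chute','gate','gate_tab','tray','tray_tab','can_low_mid','swab_pot_mid','drop_bottle_mid','primer_bottle_mid']:
  for c in ['top','side']:
    for r in nets.recognise(c,n)[:4]:
        p=np.array(r['point']);print(n,c,round(r['confidence'],2),p,proj(c,p)[0].round())
print(ctrl.read_state()['time'])
E
```

```text
0.0 [ 0.2228 -0.5834  0.2383] 0.08549438714377623 0.008
[[-0.9342 -0.0007  0.3568]
 [-0.3568  0.0018 -0.9342]
 [ 0.     -1.     -0.0019]]
work_mat top 0.87 [ 0.4723 -0.0329 -0.0046] [269. 271.]
work_mat side 0.81 [ 0.4777 -0.0063 -0.0014] [312. 283.]
chute top 0.96 [0.5647 0.0379 0.0778] [230. 216.]
chute top 0.4 [0.531  0.0606 0.0723] [218. 235.]
chute side 0.71 [0.5779 0.0696 0.077 ] [247. 247.]
chute side 0.43 [ 0.4766 -0.0104 -0.0004] [313. 282.]
gate top 0.84 [0.5291 0.057  0.0739] [220. 235.]
gate_tab top 0.68 [0.5317 0.059  0.0669] [219. 235.]
gate_tab side 0.59 [0.5043 0.0977 0.0826] [265. 263.]
gate_tab side 0.36 [ 0.4268 -0.1154  0.0289] [364. 257.]
tray top 0.68 [ 0.432  -0.1137 -0.0049] [311. 292.]
tray side 0.7 [ 0.4304 -0.1124  0.0314] [362. 256.]
tray_tab top 0.64 [ 0.4274 -0.1136  0.002 ] [311. 294.]
tray_tab side 0.7 [ 0.4279 -0.1136  0.0314] [363. 256.]
can_low_mid top 0.76 [0.5793 0.0268 0.0963] [236. 206.]
can_low_mid side 0.45 [0.5942 0.0172 0.09  ] [260. 230.]
swab_pot_mid top 0.89 [ 0.6678 -0.0134  0.0374] [259. 168.]
swab_pot_mid side 0.61 [0.5776 0.07   0.0798] [247. 246.]
drop_bottle_mid top 0.49 [ 0.5199 -0.0162  0.0433] [260. 243.]
drop_bottle_mid top 0.38 [0.5647 0.0403 0.0788] [229. 216.]
drop_bottle_mid side 0.89 [ 0.5207 -0.0114  0.0299] [297. 261.]
drop_bottle_mid side 0.57 [ 0.8057 -0.1858  0.034 ] [255. 198.]
primer_bottle_mid top 0.62 [ 0.3859 -0.0515  0.0501] [279. 316.]
primer_bottle_mid side 0.79 [ 0.3721 -0.0359  0.0358] [365. 279.]
1.1
```

```bash
python3 - <<'E'
import cv2,numpy as np
a=cv2.imread('pics/a.png')[130:350,140:400];b=cv2.imread('pics/b.png')[160:330,190:450]
cv2.imwrite('pics/a1.png',cv2.resize(a,(700,592),interpolation=2));cv2.imwrite('pics/b1.png',cv2.resize(b,(780,510),interpolation=2))
E
```

```text
(no output)
```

View pics/a1.png

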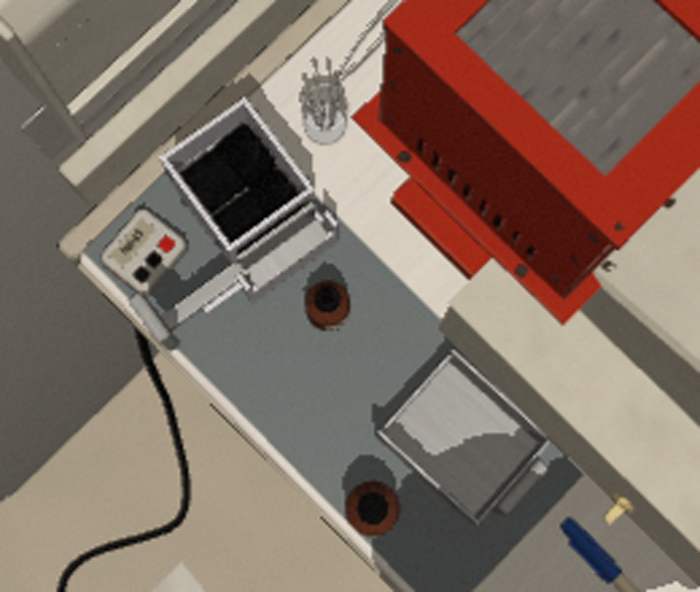

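View pics/b1.png

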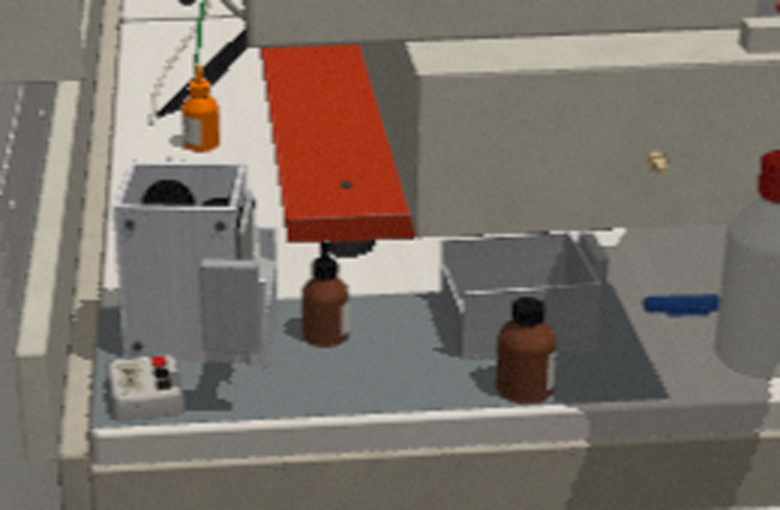

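Top crop: the chute rim has corners at (160,158), (245,98), (312,190) and (230,250), and the gate tab is at (152,320). The brown dropper bottle, at top crop (327,300) and side crop (325,305), stands right before the mouth. The tray is at (463,437) with its tab to the lower right, and the primer bottle is at (372,508). Look-alikes are the orange dropper bottle (side crop (200,120)) and the primer bottle (side crop (525,360)). The one to move is the brown pointed-dropper bottle by the mouth.

```bash
python3 - <<'E'
from h import *
from scipy.optimize import least_squares
f=lambda p:(p[0]/2.6923+140-0.3,p[1]/2.691+130-0.3)
g=lambda p:(p[0]/3+190-.3,p[1]/3+160-.3)
B=lambda p,z:back('top',f(p),z)
print('rim',*[B(p,.116) for p in [(160,158),(245,98),(312,190),(230,250)]])
print('tab',*[B(p,.114) for p in [(135,295),(170,343)]])
print('mat/table edge',*[B(p,0) for p in [(82,258),(370,560)]])
print('tray',*[B(p,.052) for p in [(378,432),(455,352),(548,440),(478,522)]])
print('ttab',*[B(p,.062) for p in [(502,508),(545,462)]])
print('drop tip',B((327,297),.07),'primer cap',B((372,509),.064),'pot',B((325,130),.005))
print('side rim',*[back('side',g(p),.116) for p in [(117,208),(240,211),(247,167),(122,167)]])
print('side gtab',*[back('side',g(p),.114) for p in [(200,262),(257,262)]])
print('side tray',*[back('side',g(p),.052) for p in [(605,285),(468,290),(443,240),(575,236)]],back('side',g((465,357)),0))
print('side drop foot',back('side',g((326,338)),0),'primer',back('side',g((526,393)),0))
for c in['top','side']:
  m=viewer.camera_model(c);print(-np.array(m['R']).T@np.array(m['t']))
E
```

```text
rim [0.6066 0.0913 0.116 ] [0.6478 0.0364 0.116 ] [ 0.5855 -0.0085  0.116 ] [0.5454 0.0443 0.116 ]
tab [0.5161 0.105  0.114 ] [0.485  0.0816 0.114 ]
mat/table edge [0.5597 0.1609 0.    ] [ 0.3454 -0.0487  0.    ]
tray [ 0.4318 -0.0532  0.052 ] [ 0.4862 -0.106   0.052 ] [ 0.4265 -0.1687  0.052 ] [ 0.3719 -0.1203  0.052 ]
ttab [ 0.3811 -0.1355  0.062 ] [ 0.4114 -0.165   0.062 ]
drop tip [ 0.5215 -0.0182  0.07  ] primer cap [ 0.3805 -0.0489  0.064 ] pot [ 0.6555 -0.015   0.005 ]
side rim [0.6061 0.09   0.116 ] [0.5416 0.0429 0.116 ] [ 0.5826 -0.0086  0.116 ] [0.6487 0.0449 0.116 ]
side gtab [0.5168 0.1057 0.114 ] [0.4901 0.0837 0.114 ]
side tray [ 0.3682 -0.122   0.052 ] [ 0.434  -0.0593  0.052 ] [ 0.4882 -0.1058  0.052 ] [ 0.4206 -0.1688  0.052 ] [ 0.4346 -0.0594  0.    ]
side drop foot [ 0.5223 -0.0186  0.    ] primer [ 0.3789 -0.0489  0.    ]
[ 0.3803 -0.0315  1.0476]
[-0.1012  0.7209  0.5885]
```

```bash
python3 - <<'E'
import cv2
a=cv2.imread('pics/a.png')[175:265,175:295]
cv2.imwrite('pics/a2.png',cv2.resize(a,(792,594),interpolation=cv2.INTER_CUBIC))
E
```

```text
(no output)
```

View pics/a2.png

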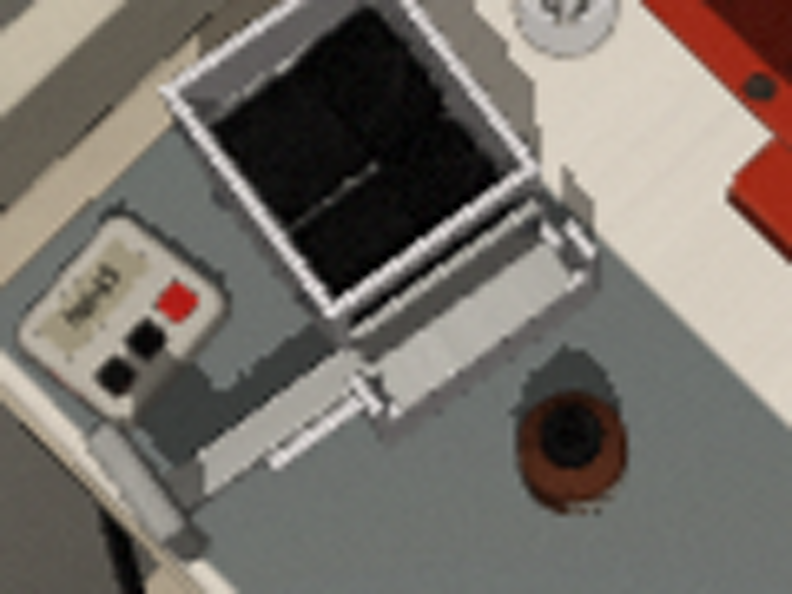

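Close crop: the brown bottle with the pointed black dropper is at (572,445), directly before the chute lip that runs from (395,412) to (590,270). That confirms it as the blocker.

I'll check the wide view before planning the approach.

```bash
cat >> h.py <<'E'
def go(p,yaw,s=None):
    """units for shift/turn to TCP p, tool down, jaw axis yaw(deg)"""
    s=s or ctrl.read_state();R=Rt(s);a=np.radians(yaw)
    z=np.array([np.cos(a),np.sin(a),0]);y=np.array([0,0,-1.]);x=np.cross(y,z)
    T=Rn.from_matrix(np.c_[x,y,z])
    sh=R.inv().apply(np.array(p)-np.array(s['tool_pos']))/.5
    tu=(R.inv()*T).as_rotvec()/2
    print('t',round(s['time'],2),'to',p,yaw,'shift',sh.round(4),'turn',tu.round(4),'rows',round(max(np.linalg.norm(sh)/.1,np.linalg.norm(tu)/.075),1))
E
python3 - <<'E'
from h import *
a=cv2.imread('pics/a.png');b=cv2.imread('pics/b.png')
cv2.imwrite('pics/ab.png',cv2.resize(np.hstack([a,b]),(800,300),interpolation=cv2.INTER_AREA))
print(proj('top',[.223,-.584,.238]))
go([.33,-.34,.30],-53);go([.46,-.06,.22],-53); go([.521,-.017,.18],-53)
print(np.array([back('top',(175+u/6.6-.4,175+v/6.6-.4),.042) for u,v in [(395,412),(598,250)]]))
E
```

```text
[[652.2523 430.389 ]]
t 1.1 to [0.33, -0.34, 0.3] -53 shift [-0.3739 -0.1214 -0.3792] turn [ 0.     -0.1405 -0.    ] rows 5.5
t 1.1 to [0.46, -0.06, 0.22] -53 shift [-0.8166  0.0387 -0.8096] turn [ 0.     -0.1405 -0.    ] rows 11.5
t 1.1 to [0.521, -0.017, 0.18] -53 shift [-0.9613  0.1187 -0.8464] turn [ 0.     -0.1405 -0.    ] rows 12.9
[[ 0.5311  0.0323  0.042 ]
 [ 0.5783 -0.0251  0.042 ]]
```

View pics/ab.png

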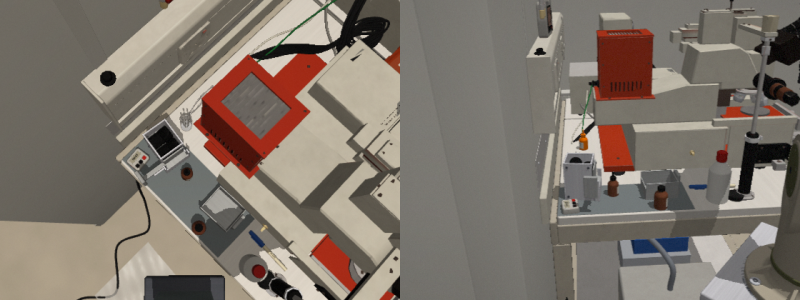

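The wide view shows obstacles at the right front of the bench: a red-capped bottle (top px about (361,379)) and a post or microscope near (390,395). I'll work out their position and height before crossing.

```bash
python3 - <<'E'
from h import *
a=cv2.imread('pics/a.png')[320:420,300:440];b=cv2.imread('pics/b.png')[0:300,400:560]
cv2.imwrite('pics/c.png',np.hstack([cv2.resize(a,(490,350)),cv2.resize(b,(310,581))[:350] if 0 else np.vstack([cv2.resize(b,(187,350))]) ]))
for z in (.05,.1,.15,.2,.25,.3,.35,.4):
    P=[back('top',u,z) for u in ((361,379),(390,395),(410,410))]
    print(z,*[(p[:2].round(3),proj('side',p)[0].round()) for p in P])
E
```

```text
0.05 (array([ 0.275, -0.197]), array([452., 256.])) (array([ 0.248, -0.248]), array([477., 250.])) (array([ 0.223, -0.282]), array([496., 248.]))
0.1 (array([ 0.281, -0.189]), array([451., 234.])) (array([ 0.255, -0.237]), array([474., 229.])) (array([ 0.231, -0.27 ]), array([493., 227.]))
0.15 (array([ 0.286, -0.181]), array([449., 211.])) (array([ 0.261, -0.226]), array([472., 207.])) (array([ 0.238, -0.257]), array([490., 205.]))
0.2 (array([ 0.291, -0.172]), array([447., 187.])) (array([ 0.268, -0.215]), array([470., 183.])) (array([ 0.246, -0.245]), array([487., 181.]))
0.25 (array([ 0.296, -0.164]), array([446., 162.])) (array([ 0.275, -0.205]), array([467., 159.])) (array([ 0.254, -0.232]), array([484., 157.]))
0.3 (array([ 0.302, -0.156]), array([444., 136.])) (array([ 0.281, -0.194]), array([464., 133.])) (array([ 0.262, -0.22 ]), array([481., 132.]))
0.35 (array([ 0.307, -0.147]), array([442., 108.])) (array([ 0.288, -0.183]), array([461., 106.])) (array([ 0.27 , -0.207]), array([477., 105.]))
0.4 (array([ 0.312, -0.139]), array([440.,  79.])) (array([ 0.294, -0.172]), array([458.,  77.])) (array([ 0.278, -0.194]), array([473.,  76.]))
```

View pics/c.png

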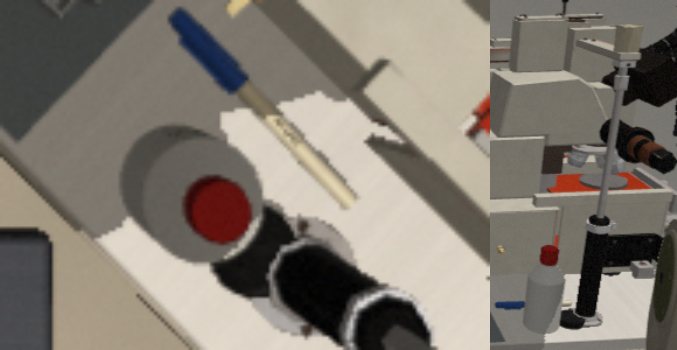

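```bash
python3 - <<'E'
from h import *
a=cv2.imread('pics/a.png')[140:420,300:560];b=cv2.imread('pics/b.png')[0:280,300:560]
cv2.imwrite('pics/d.png',cv2.resize(np.hstack([a,b]),(800,431),interpolation=cv2.INTER_CUBIC))
for z in (0,.1,.2,.3,.4,.5,.6): print(z,proj('side',[.243,-.26,z])[0].round(),proj('top',[.243,-.26,z])[0].round())
for r,zs in [((.223,-.584),(.24,)),((.30,-.45),(.1,.2,.3,.4)),((.36,-.30),(.1,.2,.3,.4)),((.46,-.06),(.2,.3))]:
  for z in zs: print(r,z,proj('top',[*r,z])[0].round(),proj('side',[*r,z])[0].round())
E
```

```text
0 [478. 270.] [391. 394.]
0.1 [485. 227.] [404. 402.]
0.2 [492. 180.] [420. 412.]
0.3 [500. 128.] [441. 425.]
0.4 [509.  73.] [469. 442.]
0.5 [518.  12.] [507. 466.]
0.6 [528. -55.] [563. 500.]
(0.223, -0.584) 0.24 [653. 431.] [562. 123.]
(0.3, -0.45) 0.1 [513. 367.] [495. 191.]
(0.3, -0.45) 0.2 [542. 372.] [502. 149.]
(0.3, -0.45) 0.3 [579. 380.] [509. 104.]
(0.3, -0.45) 0.4 [627. 389.] [516.  55.]
(0.36, -0.3) 0.1 [424. 331.] [440. 205.]
(0.36, -0.3) 0.2 [442. 332.] [445. 161.]
(0.36, -0.3) 0.3 [465. 334.] [450. 114.]
(0.36, -0.3) 0.4 [496. 336.] [456.  63.]
(0.46, -0.06) 0.2 [287. 267.] [337. 184.]
(0.46, -0.06) 0.3 [289. 260.] [338. 133.]
```

View pics/d.png

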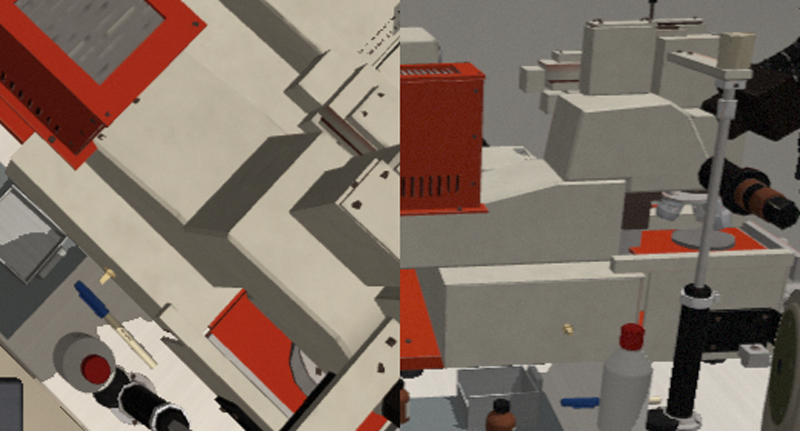

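The post's top is at about z 0.48 (side view, (735,35) in the composite), with a horizontal arm near z 0.46. So I'll go over it: first straight up, then across, then down.

Call:
carry_out([
  [85,[0,-0.1,0],[0,0,0]],
  [85,[0,-0.2,0],[0,0,0]],
  [85,[0,-0.3,0],[0,0,0]],
  [85,[0,-0.4,0],[0,0,0]],
  [85,[0,-0.5,0],[0,0,0]],
  [85,[0,-0.6,0],[0,0,0]],
  [85,[0,-0.66,0],[0,0,0]],
  [85,[0,-0.66,0],[0,0,0]],
], squeeze=40)

```text
time: 1.9
tool_pos: [0.2176, -0.5707, 0.5444]
orientation: [-0.13, 0.126, -0.681, 0.71]
ft_force: [0.4, 0.7, 0.3]
opening: 0.0852
```

```bash
python3 - <<'E'
from h import *
s=ctrl.read_state();print(s['q'],s['tool_pos'],s['ft_force'])
go([.50,-.02,.57],-53)
E
```

```text
[ 1.05    0.4486  0.2357  0.6037 -0.1163  2.0553 -0.0023] [ 0.2176 -0.5707  0.5444] [0.4496 0.672  0.3401]
t 1.9 to [0.5, -0.02, 0.57] -53 shift [-0.9199 -0.0866 -0.8253] turn [-0.0207 -0.1409  0.0034] rows 12.4
```

```bash
python3 - <<'E'
from h import *
go([.38,-.36,.545],-61);go([.54,-.03,.54],-53)
E
```

```text
t 1.9 to [0.38, -0.36, 0.545] -61 shift [-0.4536 -0.0132 -0.2778] turn [-0.0209 -0.0711  0.0019] rows 5.3
t 1.9 to [0.54, -0.03, 0.54] -53 shift [-0.9876 -0.0247 -0.7807] turn [-0.0207 -0.1409  0.0034] rows 12.6
```

Call:
carry_out([
  [85,[-0.076,-0.002,-0.046],[0,-0.012,0]],
  [85,[-0.152,-0.004,-0.092],[0,-0.024,0]],
  [85,[-0.228,-0.006,-0.139],[0,-0.036,0]],
  [85,[-0.304,-0.008,-0.185],[0,-0.048,0]],
  [85,[-0.38,-0.01,-0.231],[0,-0.06,0]],
  [85,[-0.454,-0.013,-0.278],[0,-0.071,0]],
  [85,[-0.53,-0.015,-0.35],[0,-0.08,0]],
  [85,[-0.61,-0.016,-0.42],[0,-0.09,0]],
])

```text
time: 2.7
tool_pos: [0.4258, -0.2684, 0.5393]
orientation: [-0.191, 0.191, -0.669, 0.692]
ft_force: [0.6, -0.2, -0.1]
opening: 0.0848
```

```bash
python3 - <<'E'
from h import *
s=ctrl.read_state();print(s['q'],s['tool_pos'],s['ft_force'])
go([.54,-.03,.50],-53);go([.521,-.017,.22],-53)
E
```

```text
[ 0.4756  0.1612  0.008   0.9876  0.0254  1.9707 -0.5302] [ 0.4258 -0.2684  0.5393] [ 0.6114 -0.2222 -0.0508]
t 2.7 to [0.54, -0.03, 0.5] -53 shift [-0.4438  0.0651 -0.2907] turn [-0.0155 -0.0494  0.0057] rows 5.3
t 2.7 to [0.521, -0.017, 0.22] -53 shift [-0.4304  0.6237 -0.3503] turn [-0.0155 -0.0494  0.0057] rows 8.3
```

Call:
carry_out([
  [85,[-0.09,0.02,-0.06],[-0.003,-0.01,0.001]],
  [85,[-0.18,0.04,-0.12],[-0.006,-0.02,0.002]],
  [85,[-0.26,0.07,-0.19],[-0.01,-0.03,0.003]],
  [85,[-0.34,0.12,-0.25],[-0.015,-0.04,0.005]],
  [85,[-0.4,0.2,-0.31],[-0.015,-0.049,0.006]],
  [85,[-0.43,0.28,-0.35],[-0.015,-0.049,0.006]],
  [85,[-0.43,0.37,-0.35],[-0.015,-0.049,0.006]],
  [85,[-0.43,0.46,-0.35],[-0.015,-0.049,0.006]],
])

```text
time: 3.5
tool_pos: [0.5197, -0.0147, 0.3104]
orientation: [-0.226, 0.225, -0.669, 0.671]
ft_force: [0.2, 0.2, -0.8]
opening: 0.0851
```

```bash
python3 - <<'E'
from h import *
s=ctrl.read_state();print(s['q'],s['tool_pos'],s['ft_force'])
go([.521,-.017,.16],-53);go([.521,-.017,.022],-53)
E
```

```text
[ 0.1582  0.139  -0.2181  1.5237  0.0329  1.4802 -0.982 ] [ 0.5197 -0.0147  0.3104] [ 0.1797  0.1556 -0.766 ]
t 3.5 to [0.521, -0.017, 0.16] -53 shift [0.0007 0.3009 0.0042] turn [-0.0017  0.0019 -0.    ] rows 3.0
t 3.5 to [0.521, -0.017, 0.022] -53 shift [0.0007 0.5769 0.0033] turn [-0.0017  0.0019 -0.    ] rows 5.8
```

Call:
carry_out([
  [70,[0,0.1,0.003],[-0.001,0.002,0]],
  [65,[0,0.2,0.003],[-0.001,0.002,0]],
  [65,[0,0.3,0.003],[-0.001,0.002,0]],
  [65,[0,0.4,0.003],[-0.001,0.002,0]],
  [65,[0,0.48,0.003],[-0.001,0.002,0]],
  [65,[0,0.54,0.003],[-0.001,0.002,0]],
  [65,[0,0.577,0.003],[-0.001,0.002,0]],
  [65,[0,0.577,0.003],[-0.001,0.002,0]],
], squeeze=30)

```text
time: 4.3
tool_pos: [0.5191, -0.0191, 0.0213]
orientation: [0.221, -0.225, 0.672, -0.67]
ft_force: [-0.3, 1.5, 0.5]
opening: 0.0653
```

Call:
carry_out([
  [40,[0,0,0],[0,0,0]],
  [20,[0,0,0],[0,0,0]],
  [20,[0,0,0],[0,0,0]],
  [20,[0,0,0],[0,0,0]],
  [20,[0,0,0],[0,0,0]],
  [20,[0,0,0],[0,0,0]],
])

```text
time: 4.9
tool_pos: [0.525, -0.0201, 0.027]
orientation: [-0.224, 0.22, -0.67, 0.672]
ft_force: [-1.7, 0.5, 7.1]
opening: 0.0311
```

```bash
python3 - <<'E'
from h import *
s=ctrl.read_state();print(s['q'],s['tool_pos'],s['ft_force'],s['opening'])
snap('side','e.png');snap('top','e2.png')
cv2.imwrite('pics/e1.png',cv2.resize(cv2.imread('pics/e.png')[150:330,180:420],(800,600)))
go([.434,.006,.05],-53)
E
```

```text
[ 0.1452  0.3893 -0.2009  1.882   0.1005  0.8731 -1.0369] [ 0.525  -0.0201  0.027 ] [-1.7069  0.5382  7.0876] 0.03107660324831738
t 5.0 to [0.434, 0.006, 0.05] -53 shift [ 0.1148 -0.0473 -0.1503] turn [-0.0024 -0.0033 -0.0024] rows 1.9
```

View pics/e1.png

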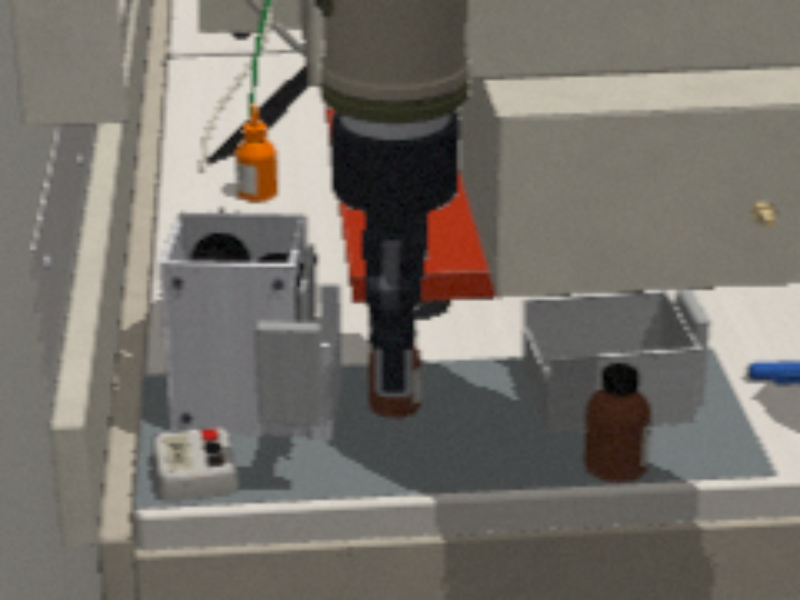

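The side crop shows the fingers around the brown bottle's body (395,380), bottle upright and tray untouched. I'll lift a little.

Call:
carry_out([
  [20,[0,-0.03,0],[0,0,0]],
  [20,[0,-0.06,0],[0,0,0]],
  [20,[0,-0.06,0],[0,0,0]],
])

```text
time: 5.3
tool_pos: [0.5257, -0.0203, 0.0579]
orientation: [-0.225, 0.219, -0.67, 0.673]
ft_force: [0.6, -0.6, -0.3]
opening: 0.0308
```

```bash
python3 - <<'E'
from h import *
s=ctrl.read_state();print(s['q'],s['tool_pos'],s['ft_force'],s['opening'])
go([.434,.006,.055],-53);go([.434,.006,.024],-53)
E
```

```text
[ 0.1507  0.3454 -0.2058  1.8601  0.0879  0.9357 -1.0267] [ 0.5257 -0.0203  0.0579] [ 0.6299 -0.6341 -0.2673] 0.030754072642502454
t 5.3 to [0.434, 0.006, 0.055] -53 shift [ 0.116   0.004  -0.1516] turn [-0.0031 -0.0034 -0.0033] rows 1.9
t 5.3 to [0.434, 0.006, 0.024] -53 shift [ 0.1164  0.066  -0.152 ] turn [-0.0031 -0.0034 -0.0033] rows 2.0
```

Call:
carry_out([
  [20,[0.03,0,-0.04],[0,0,0]],
  [20,[0.06,0,-0.08],[-0.002,-0.002,-0.002]],
  [20,[0.09,0,-0.12],[-0.003,-0.003,-0.003]],
  [20,[0.116,0,-0.152],[-0.003,-0.003,-0.003]],
  [20,[0.116,0.02,-0.152],[-0.003,-0.003,-0.003]],
  [20,[0.116,0.04,-0.152],[-0.003,-0.003,-0.003]],
  [20,[0.116,0.052,-0.152],[-0.003,-0.003,-0.003]],
  [20,[0.116,0.056,-0.152],[-0.003,-0.003,-0.003]],
])

```text
time: 6.1
tool_pos: [0.4326, 0.0059, 0.0269]
orientation: [0.222, -0.226, 0.671, -0.67]
ft_force: [-11.0, -1.0, 30.5]
opening: 0.031
```

```bash
python3 - <<'E'
from h import *
s=ctrl.read_state();print(s['q'],s['tool_pos'],s['ft_force'],s['opening'],Rt(s).as_matrix()[2])
E
```

```text
[ 0.1302  0.2308 -0.2378  2.1033  0.0727  0.8198 -1.0778] [0.4326 0.0059 0.0269] [-10.9629  -0.9636  30.4592] 0.031016312257844573 [ 0.0036 -1.     -0.0031]
```

Call:
carry_out([
  [20,[0,-0.004,0],[0,0,0]],
  [20,[0,-0.006,0],[0,0,0]],
  [50,[0,-0.006,0],[0,0,0]],
  [50,[0,-0.006,0],[0,0,0]],
  [50,[0,-0.006,0],[0,0,0]],
  [55,[0,-0.06,0],[0,0,0]],
  [60,[0,-0.15,0],[0,0,0]],
  [60,[0,-0.24,0],[0,0,0]],
])

```text
time: 6.9
tool_pos: [0.432, 0.0062, 0.1482]
orientation: [0.222, -0.226, 0.671, -0.67]
ft_force: [1.6, 0.4, -0.5]
opening: 0.0601
```

```bash
python3 - <<'E'
from h import *
s=ctrl.read_state();print(s['q'],s['tool_pos'],s['ft_force'],s['opening'])
go([.393,-.150,.14],46);go([.393,-.150,.14],-134)
E
```

```text
[ 0.1512  0.0558 -0.2453  1.982   0.0139  1.1106 -1.0256] [0.432  0.0062 0.1482] [ 1.6313  0.3827 -0.4505] 0.06010232300856057
t 6.9 to [0.393, -0.15, 0.14] 46 shift [0.2501 0.0166 0.2026] turn [ 0.003  -0.8642 -0.0001] rows 11.5
t 6.9 to [0.393, -0.15, 0.14] -134 shift [0.2501 0.0166 0.2026] turn [0.0001 0.7066 0.0028] rows 9.4
```

Call:
carry_out([
  [60,[0.02,0,0.016],[0,-0.074,0]],
  [60,[0.05,0,0.04],[0,-0.148,0]],
  [60,[0.08,0,0.065],[0,-0.222,0]],
  [60,[0.11,0,0.09],[0,-0.296,0]],
  [60,[0.14,0,0.113],[0,-0.37,0]],
  [60,[0.17,0,0.138],[0,-0.444,0]],
  [60,[0.2,0,0.162],[0,-0.518,0]],
  [60,[0.22,0,0.178],[0,-0.592,0]],
])

```text
time: 7.7
tool_pos: [0.398, -0.1325, 0.1473]
orientation: [-0.561, 0.562, -0.431, 0.429]
ft_force: [-0.4, 0.5, -0.5]
opening: 0.0598
```

```bash
python3 - <<'E'
from h import *
s=ctrl.read_state();print(s['q'],s['tool_pos'],s['ft_force'],s['opening'])
go([.393,-.150,.14],46)
a=snap('top');cv2.imwrite('pics/f.png',cv2.resize(a[180:360,180:420,::-1],(800,600),interpolation=2))
for c,n in [('top','drop_bottle_mid')]:
    for r in nets.recognise(c,n)[:2]: print(r['confidence'],np.array(r['point']))
E
```

```text
[ 0.3517  0.0218 -0.1081  2.0184  0.0035  1.1048  0.505 ] [ 0.398  -0.1325  0.1473] [-0.421   0.4774 -0.5386] 0.05981108418691328
t 7.7 to [0.393, -0.15, 0.14] 46 shift [ 0.0312  0.0147 -0.0186] turn [ 0.0015 -0.2699 -0.0009] rows 3.6
0.82 [0.4307 0.0067 0.0444]
0.45 [0.6047 0.0498 0.1048]
```

View pics/f.png

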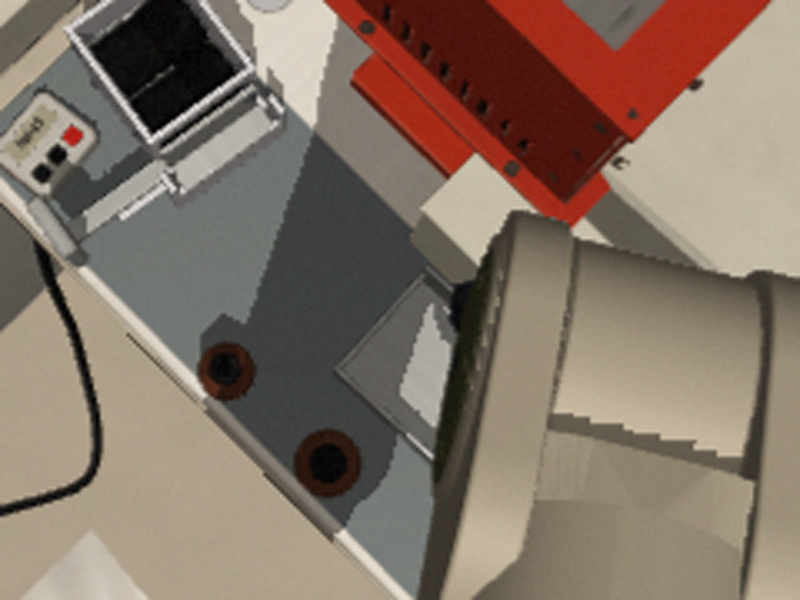

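The dropper bottle stands upright at (226,370) near the front edge, and the tray at (400,370) is undisturbed. Next I finish turning over the tray tab.

Call:
carry_out([
  [60,[0.01,0,-0.006],[0,-0.07,0]],
  [60,[0.02,0,-0.012],[0.001,-0.14,0]],
  [60,[0.031,0,-0.019],[0.001,-0.21,0]],
  [60,[0.031,0.015,-0.019],[0.001,-0.27,0]],
  [60,[0.031,0.015,-0.019],[0.001,-0.27,0]],
], squeeze=60)

```text
time: 8.3
tool_pos: [0.3929, -0.1476, 0.1391]
orientation: [0.655, -0.654, 0.268, -0.266]
ft_force: [0.0, 0.6, -0.5]
opening: 0.0603
```

```bash
python3 - <<'E'
from h import *
s=ctrl.read_state();print(s['q'],s['tool_pos'],s['ft_force'],s['opening'])
go([.393,-.150,.038],46)
E
```

```text
[ 0.3789  0.0312 -0.096   2.0287  0.0021  1.0852  1.078 ] [ 0.3929 -0.1476  0.1391] [ 0.0299  0.5563 -0.4877] 0.060341766209442683
t 8.3 to [0.393, -0.15, 0.038] 46 shift [ 0.0042  0.2023 -0.0031] turn [ 0.0003 -0.0034 -0.0018] rows 2.0
```

Call:
carry_out([
  [60,[0.002,0.05,-0.003],[0,-0.003,-0.002]],
  [60,[0.004,0.1,-0.003],[0,-0.003,-0.002]],
  [60,[0.004,0.14,-0.003],[0,-0.003,-0.002]],
  [60,[0.004,0.18,-0.003],[0,-0.003,-0.002]],
  [60,[0.004,0.202,-0.003],[0,-0.003,-0.002]],
  [60,[0.004,0.202,-0.003],[0,-0.003,-0.002]],
])

```text
time: 8.9
tool_pos: [0.3926, -0.1501, 0.0378]
orientation: [-0.655, 0.656, -0.266, 0.265]
ft_force: [-0.7, -0.2, 0.1]
opening: 0.0601
```

```bash
python3 - <<'E'
from h import *
s=ctrl.read_state();print(s['q'],s['tool_pos'],s['ft_force'],s['opening'])
b=snap('side');cv2.imwrite('pics/g.png',cv2.resize(b[170:320,280:480,::-1],(800,600),interpolation=2))
E
```

```text
[ 0.3761  0.1778 -0.0943  2.1334  0.0235  0.8325  1.0685] [ 0.3926 -0.1501  0.0378] [-0.6546 -0.1854  0.0954] 0.06008960733718952
```

View pics/g.png

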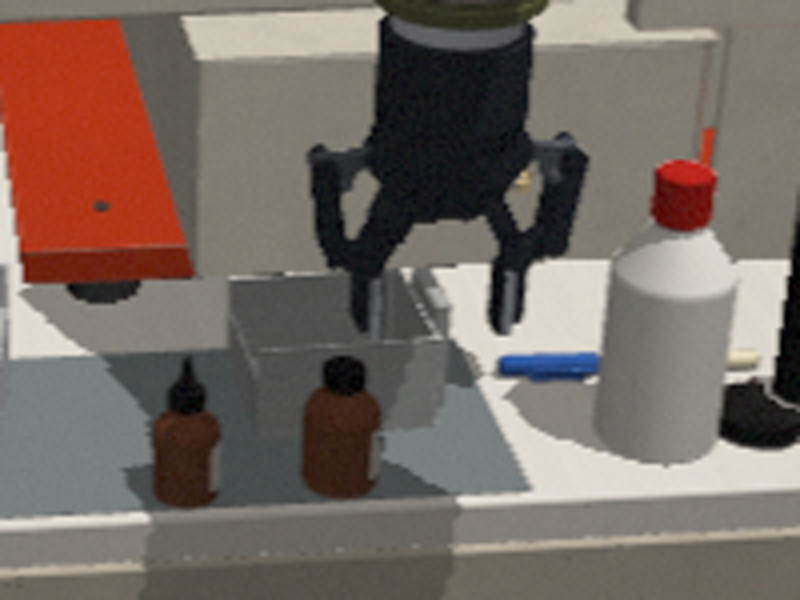

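The picture shows the jaws straddling the tray tab (435,300), with one finger inside at (370,310) and one outside at (508,300). Both bottles stand at (187,440) and (342,430). Closing now.

Call:
carry_out([
  [40,[0,0,0],[0,0,0]],
  [20,[0,0,0],[0,0,0]],
  [5,[0,0,0],[0,0,0]],
  [5,[0,0,0],[0,0,0]],
  [5,[0,0,0],[0,0,0]],
  [5,[0,0,0],[0,0,0]],
  [5,[0,0,0],[0,0,0]],
], squeeze=70)

```text
time: 9.65
tool_pos: [0.3945, -0.1509, 0.0399]
orientation: [-0.656, 0.656, -0.263, 0.266]
ft_force: [-1.0, 1.0, 6.7]
opening: 0.0116
```

Call:
carry_out([
  [5,[0,-0.01,0],[0,0,0]],
  [5,[0,-0.02,0],[0,0,0]],
  [5,[0,-0.02,0],[0,0,0]],
])

```text
time: 9.95
tool_pos: [0.3933, -0.151, 0.0493]
orientation: [-0.655, 0.656, -0.264, 0.265]
ft_force: [0.5, 0.1, -5.0]
opening: 0.0114
```

```bash
python3 - <<'E'
from h import *
s=ctrl.read_state();R=Rt(s).as_matrix();print(s['q'],s['tool_pos'],s['ft_force'],s['opening'],np.degrees(np.arctan2(R[1,2],R[0,2])))
b=snap('top');cv2.imwrite('pics/h.png',b[:,:,::-1])
c=snap('side');cv2.imwrite('pics/i.png',cv2.resize(np.hstack([b[200:340,230:370],c[190:330,280:420]])[:,:,::-1],(800,400),interpolation=2))
E
```

```text
[ 0.3776  0.158  -0.0939  2.1243  0.0211  0.8584  1.0749] [ 0.3933 -0.151   0.0493] [ 0.5428  0.0904 -5.0381] 0.011449142313905388 46.06002122518072
```

View pics/i.png

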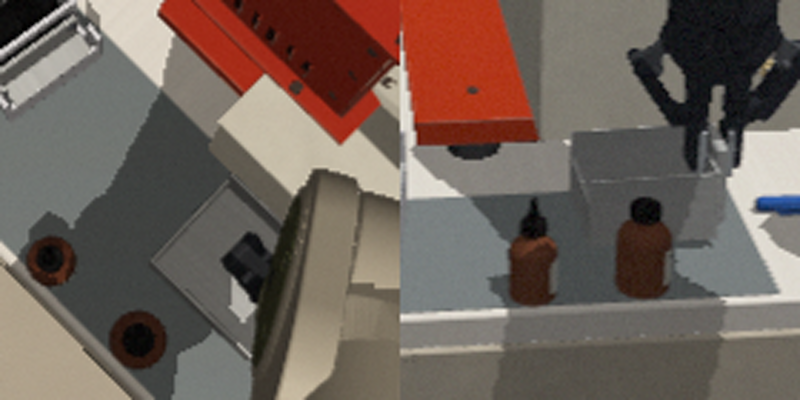

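```bash
cat >> h.py <<'E'
YAW=36.8;ex=np.array([np.cos(np.radians(YAW)),np.sin(np.radians(YAW))]);ey=np.array([-ex[1],ex[0]]);O=np.array([.579,.0287])
def ch(p): d=np.array(p)[:2]-O;return np.array([d@ex,d@ey])
def wd(x,y): return O+x*ex+y*ey
E
python3 - <<'E'
from h import *
s=ctrl.read_state();t=np.array(s['tool_pos'])[:2];R=Rt(s).as_matrix();dx=R[:2,2];dy=np.array([-dx[1],dx[0]])
for p in [(152,262),(230,180)]:
    w=back('top',(230+p[0]/2.857-.3,200+p[1]/2.857-.3),.062)[:2]; print(w,(w-t)@dx,(w-t)@dy)
# lip check from first top picture
for u,v,z in [(395,412,.066),(598,250,.066),(335,312,.116),(535,168,.116)]:
    w=back('top',(175+u/6.6-.4,175+v/6.6-.4),z);print('lip',w,ch(w))
for x in (-.125,-.110,-.085):
    c=wd(x,0);print(x,c); go([*(c-.0495*ex),.0493],YAW)
E
```

```text
[ 0.4292 -0.058 ] 0.09190938848224851 0.03848305786740183
[ 0.4812 -0.108 ] 0.09200162172595665 -0.03364200305272205
lip [0.5275 0.0308 0.066 ] [-0.04    0.0325]
lip [ 0.5736 -0.0253  0.066 ] [-0.0367 -0.04  ]
lip [0.5467 0.0439 0.116 ] [-0.0167  0.0315]
lip [ 0.586  -0.0086  0.116 ] [-0.0168 -0.0341]
-0.125 [ 0.4789 -0.0462]
t 10.05 to [np.float64(0.439272375769446), np.float64(-0.07582961794096973), 0.0493] 36.8 shift [-0.0377 -0.0012  0.1722] turn [0.0002 0.0809 0.0008] rows 1.8
-0.11 [ 0.4909 -0.0372]
t 10.05 to [np.float64(0.451283346333677), np.float64(-0.06684426396323595), 0.0493] 36.8 shift [-0.0328 -0.0013  0.2018] turn [0.0002 0.0809 0.0008] rows 2.0
-0.085 [ 0.5109 -0.0222]
t 10.05 to [np.float64(0.4713016306073953), np.float64(-0.051868674000346296), 0.0493] 36.8 shift [-0.0248 -0.0013  0.2511] turn [0.0002 0.0809 0.0008] rows 2.5
```

```bash
python3 - <<'E'
from h import *
for x,z in ((-.112,.0493),(-.112,.042)):
    c=wd(x-.0495,-.004); go([*c,z],YAW)
E
```

```text
t 10.05 to [np.float64(0.4520779779858419), np.float64(-0.07124523664406204), 0.0493] 36.8 shift [-0.0256 -0.0012  0.1966] turn [0.0002 0.0809 0.0008] rows 2.0
t 10.05 to [np.float64(0.4520779779858419), np.float64(-0.07124523664406204), 0.042] 36.8 shift [-0.0256  0.0134  0.1966] turn [0.0002 0.0809 0.0008] rows 2.0
```

Call:
carry_out([
  [5,[-0.006,0,0.04],[0,0.02,0]],
  [5,[-0.012,0,0.08],[0,0.04,0]],
  [5,[-0.018,0,0.12],[0,0.06,0]],
  [5,[-0.022,0,0.16],[0,0.081,0.001]],
  [5,[-0.0256,0,0.197],[0,0.081,0.001]],
  [5,[-0.0256,0.008,0.197],[0,0.081,0.001]],
  [5,[-0.0256,0.014,0.197],[0,0.081,0.001]],
  [5,[-0.0256,0.016,0.197],[0,0.081,0.001]],
])

```text
time: 10.85
tool_pos: [0.4519, -0.0713, 0.0405]
orientation: [-0.632, 0.632, -0.317, 0.316]
ft_force: [-3.8, 1.1, 3.9]
opening: 0.0117
```

```bash
python3 - <<'E'
from h import *
s=ctrl.read_state();R=Rt(s).as_matrix();print(s['tool_pos'],ch(s['tool_pos']),s['ft_force'],s['opening'],np.degrees(np.arctan2(R[1,2],R[0,2])))
b=snap('top');c=snap('side')
cv2.imwrite('pics/j.png',cv2.resize(np.hstack([b[175:305,190:320],c[190:320,230:360]])[:,:,::-1],(800,400),interpolation=2))
E
```

```text
[ 0.4519 -0.0713  0.0405] [-0.1616 -0.0039] [-3.822   1.0735  3.9477] 0.011703280557734006 36.780339220832225
```

View pics/j.png

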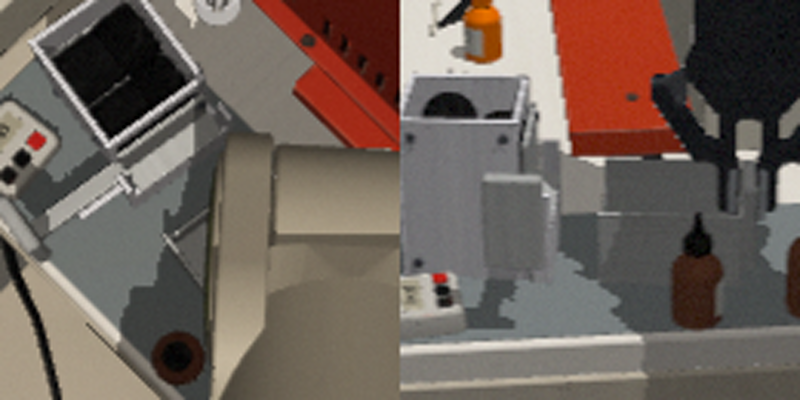

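Tray is on the mat, its near corner at left pic (165,238), about 27 mm short of the chute, square to it. The bottle is clear of its side. Sliding in.

Call:
carry_out([
  [5,[0,0,0.012],[0,0,0]],
  [5,[0,0,0.024],[0,0,0]],
  [5,[0,0,0.034],[0,0,0]],
  [5,[0,0,0.042],[0,0,0]],
  [5,[0,0,0.042],[0,0,0]],
])

```text
time: 11.45
tool_pos: [0.4702, -0.0579, 0.0409]
orientation: [0.633, -0.632, 0.316, -0.317]
ft_force: [1.3, -0.0, -3.5]
opening: 0.0117
```

```bash
python3 - <<'E'
from h import *
w=back('top',(190+165/3.077-.3,175+238/3.077-.3),.052);print('corner',ch(w),'expect',-.1616+.0955)
s=ctrl.read_state();f=np.array(s['ft_force'])[:2];print(ch(s['tool_pos']),s['tool_pos'][2],f@ex,f@ey,s['wrist_torque'])
E
```

```text
corner [-0.0703  0.0352] expect -0.06609999999999999
[-0.139  -0.0042] 0.04088873005292487 1.0639031673654116 -0.8268057053601886 [ 0.0073 -0.3817 -0.041 ]
```

Call:
carry_out([
  [5,[0,0.001,0.004],[0,0,0]],
  [5,[0,0.002,0.008],[0,0,0]],
  [5,[0,0.002,0.01],[0,0,0]],
])

```text
time: 11.75
tool_pos: [0.4735, -0.056, 0.0403]
orientation: [-0.632, 0.632, -0.317, 0.317]
ft_force: [-4.0, -1.4, 5.2]
opening: 0.0115
```

```bash
python3 - <<'E'
from h import *
s=ctrl.read_state();f=np.array(s['ft_force']);print(ch(s['tool_pos']),s['tool_pos'][2],f[:2]@ex,f[:2]@ey,f[2],s['wrist_torque'])
E
```

```text
[-0.1352 -0.0046] 0.04029343370367585 -4.045171312603366 1.2253151837039051 5.190070087831993 [-0.3342  0.3364 -0.0478]
```

Call:
carry_out([
  [5,[0,0,0.004],[0,0,0]],
  [5,[0,0,0.006],[0,0,0]],
])

```text
time: 11.95
tool_pos: [0.476, -0.0542, 0.0403]
orientation: [-0.632, 0.632, -0.317, 0.317]
ft_force: [-5.2, -2.9, 5.2]
opening: 0.0116
```

```bash
python3 - <<'E'
from h import *
s=ctrl.read_state();f=np.array(s['ft_force']);print(ch(s['tool_pos']),s['tool_pos'][2],f[:2]@ex,f[:2]@ey,f[2],s['wrist_torque'])
E
```

```text
[-0.1321 -0.0047] 0.0403057493546126 -5.843482815409939 0.7926058873175429 5.160428732562873 [-0.4269  0.2724 -0.0452]
```

Call:
carry_out([
  [5,[0,0,0.003],[0,0,0]],
  [5,[0,0,0.006],[0,0,0]],
])

```text
time: 12.15
tool_pos: [0.4767, -0.0538, 0.0401]
orientation: [-0.631, 0.633, -0.318, 0.317]
ft_force: [-15.7, -9.5, 15.9]
opening: 0.0117
```

```bash
python3 - <<'E'
from h import *
s=ctrl.read_state();f=np.array(s['ft_force']);print(ch(s['tool_pos']),s['tool_pos'][2],f[:2]@ex,f[:2]@ey,f[2],s['wrist_torque'])
E
```

```text
[-0.1314 -0.0048] 0.040081369923844215 -18.236375520587142 1.8205633873399063 15.931687605365958 [-1.5053  2.2958  0.0481]
```

Call:
carry_out([
  [5,[0,0,0.002],[0,0,0]],
  [5,[0,0,0.002],[0,0,0]],
  [5,[0,0,-0.001],[0,0,0]],
  [5,[0,-0.002,-0.003],[0,0,0]],
  [20,[0,-0.002,-0.003],[0,0,0]],
  [40,[0,-0.002,-0.003],[0,0,0]],
  [40,[0,-0.002,-0.003],[0,0,0]],
  [40,[0,-0.002,-0.003],[0,0,0]],
])

```text
time: 12.95
tool_pos: [0.4772, -0.0524, 0.0408]
orientation: [0.632, -0.632, 0.317, -0.316]
ft_force: [-1.0, -0.0, -0.2]
opening: 0.0399
```

```bash
python3 - <<'E'
from h import *
s=ctrl.read_state();f=np.array(s['ft_force']);print(ch(s['tool_pos']),s['tool_pos'],f[:2]@ex,f[:2]@ey,f[2],s['wrist_torque'],s['opening'])
E
```

```text
[-0.1301 -0.0039] [ 0.4772 -0.0524  0.0408] -0.7903435570988953 0.5298509365291558 -0.15151267879795471 [-0.0131  0.0293  0.0619] 0.039933734352262294
```

Released. Lifting straight up and moving aside towards the gate tab, to look at the fit.

Call:
carry_out([
  [40,[0,-0.05,0],[0,0,0]],
  [45,[0,-0.13,0],[0,0,0]],
  [50,[0,-0.22,0],[0,0,0]],
  [50,[0,-0.3,0],[0,0.05,0]],
  [50,[0,-0.34,0],[0,0.12,0]],
])

```text
time: 13.45
tool_pos: [0.4784, -0.0526, 0.2148]
orientation: [0.59, -0.588, 0.39, -0.393]
ft_force: [0.1, -0.3, 0.5]
opening: 0.0503
```

```bash
python3 - <<'E'
from h import *
s=ctrl.read_state();print(s['tool_pos'],s['q'])
p=wd(-.022,.100);print(p)
go([*p,.215],-53.2);go([*wd(-.022,.17),.2],-53.2)
E
```

```text
[ 0.4784 -0.0526  0.2148] [ 0.1771  0.0908 -0.1424  1.7875  0.0136  1.259   0.4295]
[0.5015 0.0956]
t 13.45 to [np.float64(0.5014815499875692), np.float64(0.09559461792753046), 0.215] -53.2 shift [-0.2553 -0.0002  0.1575] turn [-0.0028  0.6634 -0.0006] rows 8.8
t 13.45 to [np.float64(0.45954989809147817), np.float64(0.15164581389394183), 0.2] -53.2 shift [-0.3913  0.0294  0.1236] turn [-0.0028  0.6634 -0.0006] rows 8.8
```

Call:
carry_out([
  [50,[-0.05,0,0.015],[0,0.074,0]],
  [50,[-0.1,0,0.03],[0,0.148,0]],
  [50,[-0.15,0,0.05],[0,0.222,0]],
  [50,[-0.2,0,0.065],[0,0.296,0]],
  [50,[-0.25,0,0.08],[0,0.37,0]],
  [50,[-0.3,0,0.095],[-0.001,0.444,0]],
  [50,[-0.35,0,0.11],[-0.002,0.518,0]],
  [50,[-0.391,0,0.123],[-0.002,0.592,0]],
])

```text
time: 14.25
tool_pos: [0.4566, 0.153, 0.2109]
orientation: [0.269, -0.271, 0.654, -0.653]
ft_force: [0.2, -0.4, 0.0]
opening: 0.0503
```

```bash
python3 - <<'E'
from h import *
s=ctrl.read_state();print(s['tool_pos'],s['q'])
b=snap('top');c=snap('side');cv2.imwrite('pics/kt.png',b[:,:,::-1]);cv2.imwrite('pics/ks.png',c[:,:,::-1])
cv2.imwrite('pics/k.png',cv2.resize(np.hstack([b[180:290,195:305],c[190:300,255:365]])[:,:,::-1],(800,400),interpolation=2))
go([*wd(-.022,.100),.2],-53.2)
E
```

```text
[0.4566 0.153  0.2109] [-0.1224  0.1082 -0.2848  1.7803  0.0291  1.2605 -1.2013]
t 14.35 to [np.float64(0.5014815499875692), np.float64(0.09559461792753046), 0.2] -53.2 shift [0.0203 0.0211 0.148 ] turn [0.0021 0.0733 0.0008] rows 1.5
```

View pics/k.png

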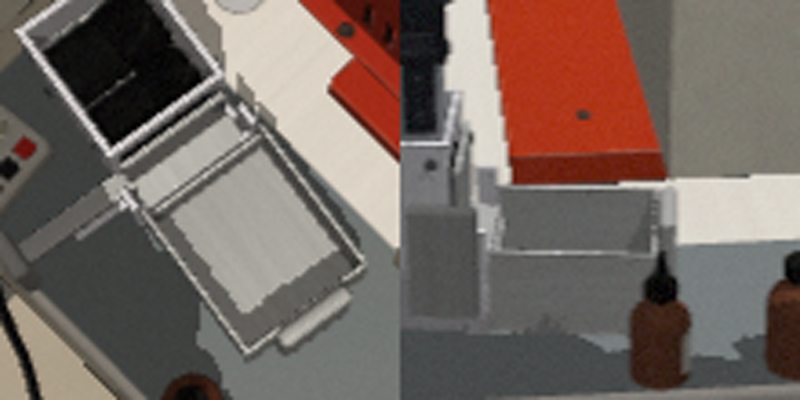

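The tray sits against the front of the chute with its tab (315,320) facing away. It looks square. A numerical check follows.

```bash
python3 - <<'E'
from h import *
k=400/110
for p in [(248,354),(365,268),(145,210),(262,135)]:
    print(ch(back('top',(195+p[0]/k-.4,180+p[1]/k-.4),.052)).round(4))
print('rim',*[ch(back('top',(195+p[0]/k-.4,180+p[1]/k-.4),.116)).round(4) for p in [(18,35),(115,162),(222,78)]])
E
```

```text
[-0.1286  0.0336]
[-0.1292 -0.04  ]
[-0.0383  0.0323]
[-0.0425 -0.0389]
rim [0.0579 0.0339] [-0.0209  0.0326] [-0.0182 -0.033 ]
```

```bash
python3 - <<'E'
from h import *
go([*wd(-.022,.100),.15],-53.2);go([*wd(-.022,.100),.082],-53.2)
E
```

```text
t 14.35 to [np.float64(0.5014815499875692), np.float64(0.09559461792753046), 0.15] -53.2 shift [0.0202 0.1211 0.1484] turn [0.0021 0.0733 0.0008] rows 1.9
t 14.35 to [np.float64(0.5014815499875692), np.float64(0.09559461792753046), 0.082] -53.2 shift [0.02   0.2571 0.149 ] turn [0.0021 0.0733 0.0008] rows 3.0
```

Call:
carry_out([
  [50,[0.01,0,0.075],[0.001,0.037,0]],
  [50,[0.02,0.01,0.148],[0.002,0.073,0.001]],
  [50,[0.02,0.05,0.149],[0.002,0.073,0.001]],
  [50,[0.02,0.11,0.149],[0.002,0.073,0.001]],
  [50,[0.02,0.17,0.149],[0.002,0.073,0.001]],
  [50,[0.02,0.22,0.149],[0.002,0.073,0.001]],
  [50,[0.02,0.257,0.149],[0.002,0.073,0.001]],
  [50,[0.02,0.257,0.149],[0.002,0.073,0.001]],
])

```text
time: 15.15
tool_pos: [0.5004, 0.0905, 0.0794]
orientation: [-0.222, 0.226, -0.671, 0.671]
ft_force: [-0.6, -0.2, 0.1]
opening: 0.0496
```

Call:
carry_out([
  [30,[0,0,0],[0,0,0]],
  [15,[0,0,0],[0,0,0]],
  [5,[0,0,0],[0,0,0]],
  [5,[0,0,0],[0,0,0]],
  [5,[0,0,0],[0,0,0]],
  [5,[0,0,0],[0,0,0]],
], squeeze=50)

```text
time: 15.75
tool_pos: [0.5024, 0.0931, 0.0836]
orientation: [0.224, -0.223, 0.671, -0.671]
ft_force: [-4.0, 3.2, 4.9]
opening: 0.0096
```

```bash
python3 - <<'E'
from h import *
s=ctrl.read_state();f=np.array(s['ft_force']);print(ch(s['tool_pos']),s['tool_pos'],f[:2]@ex,f[:2]@ey,f[2],s['opening'],s['q'],Rt(s).inv().apply([*ey,0]))
E
```

```text
[-0.0228  0.0974] [0.5024 0.0931 0.0836] -1.287113912550439 4.964719251790517 4.855022354498931 0.009558595574381332 [-0.0631  0.2882 -0.2117  1.8702  0.0714  0.9891 -1.2319] [-0.0021 -0.0004 -1.    ]
```

Gate tab gripped (opening 9.6 mm, matching the 10 mm plate). Drawing it along chute +y.

Call:
carry_out([
  [5,[0,0,-0.01],[0,0,0]],
  [5,[0,0,-0.03],[0,0,0]],
  [5,[0,0,-0.05],[0,0,0]],
  [5,[0,0,-0.07],[0,0,0]],
  [5,[0,0,-0.09],[0,0,0]],
  [5,[0,0,-0.104],[0,0,0]],
  [5,[0,0,-0.104],[0,0,0]],
])

```text
time: 16.45
tool_pos: [0.4711, 0.135, 0.0835]
orientation: [-0.225, 0.223, -0.67, 0.671]
ft_force: [-2.5, 0.7, 9.2]
opening: 0.0093
```

```bash
python3 - <<'E'
from h import *
s=ctrl.read_state();f=np.array(s['ft_force']);print(ch(s['tool_pos']),s['tool_pos'],f[:2]@ex,f[:2]@ey,f[2],s['opening'],s['q'])
E
```

```text
[-0.0227  0.1498] [0.4711 0.135  0.0835] -1.5850625964586422 2.0662986633289395 9.20049631899942 0.009317521403466695 [-0.1287  0.2495 -0.2448  1.9223  0.0733  0.9761 -1.3336]
```

Call:
carry_out([
  [5,[0,0,-0.014],[0,0,0]],
  [5,[0,0,-0.026],[0,0,0]],
  [5,[0,0,-0.036],[0,0,0]],
  [5,[0,0,-0.042],[0,0,0]],
  [5,[0,0,-0.045],[0,0,0]],
  [5,[0,0,-0.045],[0,0,0]],
])

```text
time: 17.05
tool_pos: [0.4592, 0.1509, 0.0835]
orientation: [-0.224, 0.222, -0.67, 0.672]
ft_force: [4.3, -5.3, 6.7]
opening: 0.009
```

```bash
python3 - <<'E'
from h import *
s=ctrl.read_state();f=np.array(s['ft_force']);print(ch(s['tool_pos']),s['tool_pos'],f[:2]@ex,f[:2]@ey,f[2],s['opening'])
snap('top','l.png')
for n in ['can_low_mid','gate_tab','tray']:
    for r in nets.recognise('top',n)[:3]: print(n,round(r['confidence'],2),np.array(r['point']),ch(r['point']))
E
```

```text
[-0.0227  0.1696] [0.4592 0.1509 0.0835] 0.31872233635432023 -6.830447154999267 6.736796644913936 0.008962715878723326
can_low_mid 0.63 [ 0.507  -0.0214  0.0388] [-0.0877  0.003 ]
can_low_mid 0.55 [ 0.4401 -0.0796 -0.0006] [-0.1761 -0.0035]
gate_tab 0.86 [0.509  0.087  0.0644] [-0.0211  0.0886]
tray 0.79 [ 0.5045 -0.0401 -0.0006] [-0.1009 -0.0105]
tray 0.29 [0.5088 0.086  0.0674] [-0.0219  0.0879]
```

Call:
carry_out([
  [5,[0,0,-0.003],[0,0,0]],
  [5,[0,0,-0.005],[0,0,0]],
  [5,[0,0,-0.005],[0,0,0]],
])

```text
time: 17.55
tool_pos: [0.4591, 0.1509, 0.0835]
orientation: [-0.224, 0.221, -0.67, 0.673]
ft_force: [10.1, -9.9, 3.3]
opening: 0.0094
```

```bash
python3 - <<'E'
from h import *
s=ctrl.read_state();f=np.array(s['ft_force']);print(ch(s['tool_pos']),f[:2]@ex,f[:2]@ey,f[2],s['opening'])
E
```

```text
[-0.0227  0.1697] 2.1988084512084995 -13.990497827225745 3.325968578167645 0.009377649348908055
```

Call:
carry_out([
  [5,[0,0,0.002],[0,0,0]],
  [25,[0,0,0.002],[0,0,0]],
  [45,[0,0,0.002],[0,0,0]],
  [45,[0,0,0.002],[0,0,0]],
  [45,[0,-0.05,0.002],[0,0,0]],
  [45,[0,-0.13,0.002],[0,0,0]],
  [45,[0,-0.21,0.002],[0,0,0]],
  [45,[0,-0.25,0.002],[0,0,0]],
])

```text
time: 18.35
tool_pos: [0.4574, 0.1537, 0.2104]
orientation: [-0.225, 0.222, -0.67, 0.671]
ft_force: [0.6, 1.0, 0.1]
opening: 0.0449
```

Call:
carry_out([
  [45,[0,-0.04,-0.04],[0,0,0]],
  [45,[0,-0.08,-0.1],[0,0,0]],
  [45,[0,-0.08,-0.1],[0,0,0]],
])

```text
time: 18.65
tool_pos: [0.4252, 0.1974, 0.2499]
orientation: [0.227, -0.224, 0.67, -0.67]
ft_force: [0.6, 0.8, 0.5]
opening: 0.045
```

```bash
python3 - <<'E'
from h import *
s=ctrl.read_state();print(s['time'],s['tool_pos'],s['ft_force'])
b=snap('top','m.png');c=snap('side','n.png')
for n in ['can_low_mid','gate_tab','tray','tray_tab','drop_bottle_mid','primer_bottle_mid','swab_pot_mid']:
  for cam in ('top','side'):
    for r in nets.recognise(cam,n)[:3]: print(n,cam,round(r['confidence'],2),np.array(r['point']),ch(r['point']))
# pixel checks: dark blobs (cans) in the top view
g=b.max(2);m=((g<45)*255).astype(np.uint8)
N,L,S,C=cv2.connectedComponentsWithStats(m)
for i in range(1,N):
    if S[i,4]>60 and 180<C[i][0]<330 and 170<C[i][1]<340: print('dark',C[i].round(1),S[i],ch(back('top',C[i],.022)).round(3))
print('gate tab edge proj',proj('top',[*wd(-.022,.172),.114]))
E
```

```text
18.65 [0.4252 0.1974 0.2499] [0.5953 0.8118 0.505 ]
can_low_mid top 0.77 [ 0.5106 -0.0202  0.0387] [-0.0841  0.0018]
can_low_mid side 0.49 [ 0.5245 -0.0261  0.0362] [-0.0765 -0.0112]
gate_tab top 0.7 [0.4842 0.1195 0.0702] [-0.0215  0.1295]
gate_tab side 0.68 [0.462  0.154  0.0858] [-0.0186  0.1704]
tray top 0.69 [ 0.5018 -0.0392 -0.0012] [-0.1025 -0.0081]
tray side 0.57 [ 0.5043 -0.0045  0.0326] [-0.0797  0.0182]
tray_tab top 0.17 [ 0.5008 -0.0386 -0.0053] [-0.1029 -0.007 ]
tray_tab side 0.94 [ 0.5049 -0.0044  0.0301] [-0.0792  0.0179]
drop_bottle_mid top 0.8 [0.4295 0.007  0.047 ] [-0.1327  0.0722]
drop_bottle_mid side 0.73 [0.4303 0.0165 0.0272] [-0.1264  0.0793]
primer_bottle_mid top 0.59 [ 0.384  -0.0504  0.0525] [-0.2035  0.0535]
primer_bottle_mid side 0.96 [ 0.3708 -0.037   0.0382] [-0.2061  0.0721]
swab_pot_mid top 0.9 [ 0.6625 -0.0133  0.0395] [ 0.0417 -0.0836]
dark [255.7 239.6] [235 219  42  42 963] [-0.061  0.001]
dark [184.4 328.1] [161 259  49 145 357] [-0.116  0.205]
dark [245.8 289.5] [239 283  13  15 120] [-0.127  0.072]
dark [277.7 316.5] [272 309  12  16 144] [-0.202  0.054]
gate tab edge proj [[160.4794 272.6003]]
```

```bash
python3 - <<'E'
from h import *
b=cv2.imread('pics/m.png');g=b.max(2);a=cv2.imread('pics/kt.png').max(2)
# brightness maps on chute-frame grid at z=.03 (tray) and at z~.06 (chute floor)
def grid(g,z,xs,ys):
    for y in ys: print('%6.3f '%y,' '.join('%3d'%g[int(round(v)),int(round(u))] for u,v in [proj('top',[*wd(x,y),z])[0] for x in xs]))
xs=np.arange(-.136,.06,.008);print('x      ',' '.join('%3d'%(x*1000) for x in xs))
grid(g,.037,xs,np.arange(.048,-.05,-.008));print('before');grid(a,.037,xs,np.arange(.048,-.05,-.016))
E
```

```text
x       -136 -128 -120 -111 -103 -95 -87 -79 -71 -63 -55 -47 -39 -31 -23 -15  -7   0   8  16  24  32  40  48  56
 0.048  115 109 109 115 116 116 115 114 115 115 117 116 114 112 210  77 138  61  61 111 106 113 113 114 112
 0.040  117 117 116 116 117 117 115 115 114 113 115 113 111 101 211  77  49  61  63 114 113 114 114 114 112
 0.032  117 119  98 153  89 169  84  83 106  75  58 166  74  94  91 103 103  89  81  84 105  85  87 134  90
 0.024  117 131  97 106  97 158  13  17  15  15  16  13  14  73 183 183 173 206  88  89  89  89  90  89  90
 0.016  118 107  95  96 168 167  10  16  13  13  17  15   8  60 182 180 181 194  90 101 170 171 179 178 179
 0.008  183 100  94  91 169 163  14  16  18  15  12  15  13 178 180 183 178 210  94 179 179 180 180 179 179
 0.000  156  75  95  95 171 149  11  11  15   9  10   7   5  75 184 183 183 213  89 181 179 178 179 175 177
-0.008  166 107  97 116 166  12  15  10   5  13  11  11   8  73 181 177 178 196  90 178 178 178 179 176 179
-0.016  141  77  96  96 169  10  15  12   5  16   7  11   8  26 182 182 180 209  91 182 180 178 177 179 178
-0.024  160  89
[... 479 characters left out ...]
  67  64  73  95  64  65  65  63  63  62  62  64  62
 0.032  119 112 117 155  99 152 174 177 121 135 114 161  96  94  77 168 105  90  81  81 105  84  89 133  86
 0.016   99 110  98 100 170 172 169 166 167 164 165 163 175 184 184  77 149 184  20  16  18  16  14  15  21
 0.000  156  81  99 100 175 171 171 169 165 168 162 164 177 183 185  80  38 214  16  10  16   7  15  17  15
-0.016  140  84  98 100 173 172 171 171 168 168 165 165 175 184 184  80  44 213   6   9  13  12  12   8  12
-0.032  118 116  95 119 173 171 172 173 171 168 169 166 179 177 177  54  71 211  15  14  20  11   7  18   9
-0.048  118 118 117  62  68  62  69  64  69  63  77  65 126 125 143 127 147 211 128 131 127 127 128 131 129
```

```bash
python3 - <<'E'
from h import *
g=cv2.imread('pics/n.png').max(2)
for x,y,z in [(-.041,.039,.052),(-.133,.039,.052),(-.041,-.039,.052),(-.133,-.039,.052),(-.038,0,.042),(-.038,.035,.066),(-.022,.035,.116)]:
    print((x,y,z),proj('side',[*wd(x,y),z])[0].round(1))
for v in range(222,272): print(v,''.join('#' if p<35 else '+' if p<70 else '-' if p<110 else '.' for p in g[v,255:345]))
b=cv2.imread('pics/m.png').max(2)
for v in range(212,268,1): print(v,''.join('#' if p<20 else '*' if p<40 else '+' if p<75 else '-' if p<120 else '.' for p in b[v,215:295]))
E
```

```text
(-0.041, 0.039, 0.052) [280.3 260.6]
(-0.133, 0.039, 0.052) [327.4 261.7]
(-0.041, -0.039, 0.052) [283.4 241.8]
(-0.133, -0.039, 0.052) [327.6 242.7]
(-0.038, 0, 0.042) [280.6 255.2]
(-0.038, 0.035, 0.066) [278.8 253.3]
(-0.022, 0.035, 0.116) [269.9 230.3]
222 .................................................---..................----................
223 ......................................................................----................
224 ......................................................................-----...............
225 ...........-...........................................................----...............
226 ..........--...........................................................----...............
227 ..........-............................................................---................
228 ........................................................................--................
229 ........................................................................--................
230 .....--...----..........................................................--.....
[... 7966 characters left out ...]
---------+----.-----
260 ++++++++++++++++++++-------------+-.-#*---.............---------------+-....----
261 ++++++++++++++++++++++------------+-.------..........------------------......---
262 ++++++++++++++++++++++--------------..------........-------------+.---......----
263 +++++++++++++++++++++++-------------+..------.......----------------.......-----
264 +++++++++++++++++++++++---------------.------.....---------------+-.......------
265 ++++++++++++++++++++++++---------------.------....-----------+----.......-------
266 +++++++++++++++++++++++++--------------..------.----------------.......---------
267 ++++++++++++++++++++++++++-------------+..-------------------+-.......----------
```

The chute is empty, but the pixel maps suggest the second canister lies high. I'll take a fresh picture and fit both canister poses to the two silhouettes.

```bash
cat > fit.py <<'E'
from h import *
from scipy.optimize import differential_evolution
def hull(cam,x,y,z,yaw=0):
    th=np.linspace(0,2*np.pi,24,endpoint=False);P=[]
    for e in(-.0285,.0285):
        for t in th:
            a=np.array([.0185*np.cos(t),e]);c,s_=np.cos(yaw),np.sin(yaw)
            P.append([*wd(x+c*a[0]-s_*a[1],y+s_*a[0]+c*a[1]),z+.0185*np.sin(t)])
    return cv2.convexHull(proj(cam,P).astype(np.float32))
def fit(b,c):
    mt=np.zeros((420,560),np.uint8);mt[210:266,222:285]=b.max(2)[210:266,222:285]<40
    ms=np.zeros((420,560),np.uint8);ms[234:258,270:325]=c.max(2)[234:258,270:325]<40
    def draw(cam,p):
        m=np.zeros((420,560),np.uint8)
        for q in ((p[0],p[1],.0215,p[6]),(p[2],p[3],p[4],p[5])): cv2.fillConvexPoly(m,np.round(hull(cam,*q)*16).astype(np.int32),1,shift=4)
        if cam=='side': m[258:]=0
        return m
    f=lambda p:(draw('top',p)!=mt).sum()+(draw('side',p)!=ms).sum()
    r=differential_evolution(f,[(-.115,-.06),(-.012,.012),(-.1,-.045),(-.012,.012),(.0215,.08),(-.3,.3),(-.3,.3)],seed=1,maxiter=80,popsize=12)
    print(r.x,r.fun,mt.sum(),ms.sum());return r.x
E
python3 - <<'E'
from fit import *
b=cv2.imread('pics/m.png');c=cv2.imread('pics/n.png');fit(b,c)
b=snap('top','o.png')[:,:,::-1];c=snap('side','p.png')[:,:,::-1];fit(b,c);print(ctrl.read_state()['time'])
E
```

```text
Traceback (most recent call last):
  File "fit.py", line 19, in fit
    r=differential_evolution(f,[(-.115,-.06),(-.012,.012),(-.1,-.045),(-.012,.012),(.0215,.08),(-.3,.3),(-.3,.3)],seed=1,maxiter=80,popsize=12)
  File "fit.py", line 18, in <lambda>
    f=lambda p:(draw('top',p)!=mt).sum()+(draw('side',p)!=ms).sum()
                ~~~~^^^^^^^^^
  File "fit.py", line 15, in draw
    for q in ((p[0],p[1],.0215,p[6]),(p[2],p[3],p[4],p[5])): cv2.fillConvexPoly(m,np.round(hull(cam,*q)*16).astype(np.int32),1,shift=4)
                                                                                           ~~~~^^^^^^^^
  File "fit.py", line 9, in hull
    return cv2.convexHull(proj(cam,P).astype(np.float32))
                          ~~~~^^^^^^^
  File "h.py", line 10, in proj
    m=viewer.camera_model(cam);P=np.atleast_2d(P)
ValueError: time passes only in moves, steps and waits
```

```bash
sed -i 's/m=viewer.camera_model(cam)/m=cm(cam)/' h.py; cat >> h.py <<'E'
import functools
@functools.lru_cache(None)
def cm(cam): return viewer.camera_model(cam)
E
python3 - <<'E'
from fit import *
b=cv2.imread('pics/m.png');c=cv2.imread('pics/n.png');fit(b,c)
b=snap('top','o.png')[:,:,::-1];c=snap('side','p.png')[:,:,::-1];fit(b,c);print(ctrl.read_state()['time'])
E
```

```text
[-0.0729  0.0032 -0.0535  0.0018  0.0465  0.0309 -0.1451] 105.0 958 382
[-0.0727  0.0034 -0.0547  0.0039  0.0487  0.035  -0.1433] 94.0 958 381
19.55
```

```bash
python3 - <<'E'
from h import *
for d in (.03,.037,.045):
  for sgn,n in ((-1,'outer'),(1,'inner')):
    p=np.array([.3926,-.1501])+sgn*d*np.array([.695,.719])
    print(n,d,*[(z,proj('side',[*p,z])[0].round(1)) for z in (.02,.03,.04)])
print('seen outer',280+508/4-.4,170+332/4-.4,'inner',280+368/4-.4,170+336/4-.4)
go([*wd(-.055,.003),.15],-53.2+1)
s=ctrl.read_state();print(s['tool_pos'])
E
```

```text
outer 0.03 (0.02, array([401.5, 258.5])) (0.03, array([401.9, 254.3])) (0.04, array([402.2, 250.1]))
inner 0.03 (0.02, array([372.9, 260.2])) (0.03, array([373.2, 255.9])) (0.04, array([373.4, 251.7]))
outer 0.037 (0.02, array([404.8, 258.3])) (0.03, array([405.2, 254.1])) (0.04, array([405.6, 249.9]))
inner 0.037 (0.02, array([369.6, 260.4])) (0.03, array([369.8, 256.1])) (0.04, array([370.1, 251.9]))
outer 0.045 (0.02, array([408.6, 258.1])) (0.03, array([409. , 253.9])) (0.04, array([409.4, 249.7]))
inner 0.045 (0.02, array([365.8, 260.6])) (0.03, array([366. , 256.4])) (0.04, array([366.2, 252.1]))
seen outer 406.6 252.6 inner 371.6 253.6
t 19.55 to [np.float64(0.5331627038022728), np.float64(-0.0018441038055110226), 0.15] -52.2 shift [0.063  0.1945 0.4387] turn [-0.0005 -0.0084  0.0001] rows 4.8
[0.4268 0.1927 0.247 ]
```

Both canisters are in the tray area, but they don't lie flat. The upper one is wedged at about x −0.055, z 0.048 between the chute front and the lower one (x −0.073). It is static, so I'll take it by its ends, carry it over to the empty far half of the tray and let it down there.

```bash
python3 - <<'E'
from h import *
go([*wd(-.056,.003),.20],-52.2);go([*wd(-.056,.003),.12],-52.2);go([*wd(-.056,.003),.063],-52.2)
E
```

```text
t 19.55 to [np.float64(0.5323619724313241), np.float64(-0.002443127404026604), 0.2] -52.2 shift [0.065  0.0945 0.4388] turn [-0.0005 -0.0084  0.0001] rows 4.5
t 19.55 to [np.float64(0.5323619724313241), np.float64(-0.002443127404026604), 0.12] -52.2 shift [0.065  0.2545 0.4387] turn [-0.0005 -0.0084  0.0001] rows 5.1
t 19.55 to [np.float64(0.5323619724313241), np.float64(-0.002443127404026604), 0.063] -52.2 shift [0.065  0.3685 0.4386] turn [-0.0005 -0.0084  0.0001] rows 5.8
```

Call:
carry_out([
  [70,[0.013,0.02,0.09],[0,0,0]],
  [70,[0.026,0.04,0.18],[0,-0.004,0]],
  [70,[0.04,0.06,0.27],[0,-0.008,0]],
  [70,[0.053,0.09,0.36],[0,-0.008,0]],
  [70,[0.065,0.12,0.439],[0,-0.008,0]],
  [70,[0.065,0.19,0.439],[0,-0.008,0]],
  [70,[0.065,0.26,0.439],[0,-0.008,0]],
  [70,[0.065,0.28,0.439],[0,-0.008,0]],
], squeeze=25)

```text
time: 20.35
tool_pos: [0.53, -0.003, 0.1035]
orientation: [0.227, -0.231, 0.669, -0.669]
ft_force: [-1.2, 1.0, 0.1]
opening: 0.0695
```

```bash
python3 - <<'E'
from h import *
s=ctrl.read_state();print(s['tool_pos'],ch(s['tool_pos']),s['ft_force'],s['opening'])
go([*wd(-.056,.003),.063],-52.2)
c=snap('side').max(2)
for z in(.09,.1,.11):
  for y in (.038,-.036): print(z,y,proj('side',[*wd(-.056,y),z])[0].round(1))
for v in range(205,262): print(v,''.join('#' if p<35 else '+' if p<70 else '-' if p<110 else '.' for p in c[v,255:335]))
E
```

```text
[ 0.53   -0.003   0.1035] [-0.0582  0.004 ] [-1.2306  0.9554  0.1254] 0.06950492306077223
t 20.35 to [np.float64(0.5323619724313241), np.float64(-0.002443127404026604), 0.063] -52.2 shift [-0.0048  0.0809  0.0022] turn [ 0.0014 -0.0007  0.0027] rows 0.8
0.09 0.038 [287.7 243.4]
0.09 -0.036 [290.3 226.3]
0.1 0.038 [287.6 238.8]
0.1 -0.036 [290.2 221.9]
0.11 0.038 [287.5 234.2]
0.11 -0.036 [290.1 217.5]
205 ..........................######++#########.....................-----------.....
206 ..........................+######+#########......................----------.....
207 ..........................-###############+......................----------.....
208 ...........................###############-.......................---------.....
209 ...........................+#############+........................---------.....
210 ...........................+##++#########+........................---------.....
211 ...........................+##..#########+........................---------.....
212 ...........................-##..#########+.........................--------.....
213 ...........
[... 3449 characters left out ...]
----------------....
254 .---------...-----------#############################+----------------------....
255 ----------...-----------##############################----------------------....
256 ------------------------+#############################+---------------------....
257 ------------------------+#############################+---------------------....
258 ------------------------++##########+#+################----------------------...
259 -------------------------------------..------------++++----------------+++---...
260 ------------------------+---------------------------------------------+##+--....
261 ----------------------------------------------------------------------+##+--....
```

Call:
carry_out([
  [70,[-0.002,0.04,0],[0.001,0,0.002]],
  [70,[-0.002,0.083,0],[0.001,0,0.002]],
  [70,[-0.002,0.083,0],[0.001,0,0.002]],
  [62,[-0.002,0.083,0],[0.001,0,0.002]],
  [56,[-0.002,0.083,0],[0.001,0,0.002]],
  [50,[-0.002,0.083,0],[0.001,0,0.002]],
  [50,[-0.002,0.083,0],[0.001,0,0.002]],
  [50,[-0.002,0.083,0],[0.001,0,0.002]],
], squeeze=30)

```text
time: 21.2
tool_pos: [0.5345, -0.0017, 0.0677]
orientation: [-0.231, 0.226, -0.668, 0.67]
ft_force: [-0.9, 0.7, 7.9]
opening: 0.0551
```

```bash
python3 - <<'E'
from h import *
s=ctrl.read_state();print(s['tool_pos'],ch(s['tool_pos']),s['ft_force'],s['opening'])
E
```

```text
[ 0.5345 -0.0017  0.0677] [-0.0538  0.0023] [-0.8602  0.6529  7.9145] 0.05507399164653767
```

Call:
carry_out([
  [50,[0,-0.012,0],[0,0,0]],
  [50,[0,-0.026,0],[0,0,0]],
  [50,[0,-0.045,0],[0,0,0]],
  [50,[0,-0.06,0],[0,0,0]],
  [50,[0,-0.06,0],[0,0,0]],
])

```text
time: 21.7
tool_pos: [0.534, -0.002, 0.0973]
orientation: [-0.231, 0.226, -0.668, 0.67]
ft_force: [-0.3, 0.0, -0.7]
opening: 0.0548
```

```bash
python3 - <<'E'
from h import *
s=ctrl.read_state();print(s['tool_pos'],ch(s['tool_pos']),s['ft_force'],s['opening'])
print(Rt(s).inv().apply([*(-ex),0]))
c=snap('side','q.png').max(2)
for v in range(200,262,1): print(v,''.join('#' if p<35 else '+' if p<70 else '-' if p<110 else '.' for p in c[v,255:335]))
E
```

```text
[ 0.534  -0.002   0.0973] [-0.0544  0.0024] [-0.2505  0.0499 -0.6739] 0.0548199775985924
[ 0.9998 -0.0058 -0.0166]
200 ........................-++++-----+++++###+....................------------.....
201 ........................-+#++-----++++####.....................------------.....
202 ........................-####++++++#######......................----------......
203 ........................-####+++++########......................-----------.....
204 ........................-####+++++########......................-----------.....
205 ........................-####++++++######+.......................----------.....
206 ........................-#####+++++######+.......................----------.....
207 ........................-#####++++#######+.......................----------.....
208 ........................-#####+#+########+.......................----------.....
209 ........................-################+........................---------.....
210 .........................+##############+.........................---------.....
211 ..........................##############-.....
[... 3584 characters left out ...]
----------------....
254 .---------...------------------------+##############+-----------------------....
255 .---------...------------------------+###############+----------------------....
256 .-----------------------------------+################+----------------------....
257 .---------------------------+-------+#################----------------------....
258 ---------------------------++-------+#################-----------------------...
259 --------------------------------------.------------+++-----------------+++---...
260 ----------------------------------------------------------------------+##+--....
261 ----------------------------------------------------------------------+##+--....
```

```bash
python3 - <<'E'
from h import *
for x in (-.07,-.075,-.08,-.085,-.09): print(x,proj('side',[*wd(x,.028),.0215])[0].round(1),proj('side',[*wd(x,.028),.04])[0].round(1))
for z in (.08,.085,.09,.095): print(z,proj('side',[*wd(-.0545,.031),z])[0].round(1),'bottom',proj('side',[*wd(-.0545,.031),z-.0185])[0].round(1))
print([ (x,proj('side',[*wd(x,.039),.052])[0].round(1)) for x in (-.041,-.133,-.130)])
b=snap('top','r.png').max(2)
for v in range(206,266,1): print(v,''.join('#' if p<20 else '*' if p<40 else '+' if p<75 else '-' if p<120 else '.' for p in b[v,205:295]))
E
```

```text
-0.07 [295.6 271.4] [295.5 263.4]
-0.075 [298.1 271.5] [298.  263.5]
-0.08 [300.6 271.6] [300.5 263.5]
-0.085 [303.1 271.6] [303.  263.6]
-0.09 [305.6 271.7] [305.6 263.6]
0.08 [287.3 246.2] bottom [287.4 254.5]
0.085 [287.2 243.9] bottom [287.4 252.3]
0.09 [287.2 241.7] bottom [287.3 250. ]
0.095 [287.1 239.4] bottom [287.3 247.8]
[(-0.041, array([280.3, 260.6])), (-0.133, array([327.4, 261.7])), (-0.13, array([325.9, 261.7]))]
206 .......-------..................................................--..................-.....
207 .......-------..................................................-...................+.....
208 ........------..................................................--..................+-....
209 ........------..................................................--..................++-...
210 ........------.................................................-.--.................-+--..
211 ........------..................................................----................-.-+-.
212 ........------...................................................---................-..-+-
21
[... 4332 characters left out ...]
..............---------------------
259 --------------.-......................................................--------------------
260 ----------------......................................................--------------------
261 --------------.......................................................-.-------------------
262 ---------------......................................................---------------------
263 ----------------.....................................................---------------------
264 ---------------.......................................................--------------------
265 ---------------......................................................---------------------
```

The held canister is clear of the other one, its centre at about z 0.083. The lower one sits at about x −0.077, so the far half has the room. Carrying it there.

Call:
carry_out([
  [50,[0.03,0,0],[0,0,0]],
  [50,[0.06,0,-0.001],[0,0,0]],
  [50,[0.09,0,-0.0015],[0,0,0]],
  [50,[0.106,0,-0.002],[0,0,0]],
  [50,[0.106,0.02,-0.002],[0,0,0]],
  [50,[0.106,0.04,-0.002],[0,0,0]],
  [50,[0.106,0.052,-0.002],[0,0,0]],
  [50,[0.106,0.052,-0.002],[0,0,0]],
])

```text
time: 22.6
tool_pos: [0.4906, -0.0335, 0.0683]
orientation: [-0.23, 0.228, -0.669, 0.669]
ft_force: [1.4, -1.8, -2.1]
opening: 0.0546
```

```bash
python3 - <<'E'
from h import *
s=ctrl.read_state();print(s['tool_pos'],ch(s['tool_pos']),s['ft_force'],s['opening'])
c=snap('side','q.png').max(2)
for v in range(225,268,1): print(v,''.join('#' if p<35 else '+' if p<70 else '-' if p<110 else '.' for p in c[v,270:340]))
E
```

```text
[ 0.4906 -0.0335  0.0683] [-0.1081  0.0031] [ 1.4315 -1.7866 -2.1324] 0.054634355512841674
225 --.....................................+#############+-.----..........
226 --......................................############+...----..........
227 -.......................................+###########....---...........
228 -.......................................+###########....----..........
229 -.......................................+###########.....--...........
230 -.......................................+###########.....---..........
231 --......................................+###########-....---..........
232 --.....................................-+###########--------..........
233 --.............--------.------.---------+#######+###--------..........
234 --.............-------------------------############+-------..........
235 --.............-------------------------#############-------..........
236 --.....----.....-----------.------------#########+###-------..........
237 --.....----.....------------------------#############-------..........
238 --.....----.....--------------
[... 1515 characters left out ...]
########+--------........
259 -.......-..-----------.----------++++++++++++++++##+#+--+++---........
260 ---.....-----------------------------------------------+##+---........
261 -.......-----------------------------------------------+##+---........
262 .........----------------------------------------------+##+--.........
263 ........----------------------------------------------++##++-.........
264 .........---------------------------------------------+###++-.........
265 .........--------------------------------------------+#####+-.........
266 .........-------------------------------------------+#######+-........
267 .....-...------------------------------------------++########-........
```

Call:
carry_out([
  [60,[0,0,0],[0,0,0]],
  [68,[0,0,0],[0,0,0]],
  [70,[0,-0.02,0],[0,0,0]],
  [70,[0,-0.08,0],[0,0,0]],
  [70,[0,-0.16,0],[0,0,0]],
  [70,[0,-0.24,0],[0,0,0]],
])

```text
time: 23.25
tool_pos: [0.4896, -0.0334, 0.1916]
orientation: [-0.23, 0.227, -0.669, 0.669]
ft_force: [0.8, 0.4, -0.7]
opening: 0.0698
```

Call:
carry_out([
  [70,[-0.02,-0.02,-0.09],[0,0,0]],
  [70,[-0.04,-0.04,-0.18],[0,0,0]],
  [70,[-0.06,-0.06,-0.27],[0,0,0]],
  [70,[-0.08,-0.08,-0.36],[0,0,0]],
  [70,[-0.08,-0.08,-0.4],[0,0,0]],
])

```text
time: 23.75
tool_pos: [0.3977, 0.1536, 0.2317]
orientation: [-0.234, 0.228, -0.668, 0.669]
ft_force: [-0.7, 0.7, 1.0]
opening: 0.0698
```

```bash
python3 - <<'E'
from h import *
s=ctrl.read_state();print(s['time'],s['tool_pos'],s['ft_force'])
c=snap('side','s.png').max(2);b=snap('top','t.png').max(2)
for v in range(236,264,1): print(v,''.join('#' if p<35 else '+' if p<70 else '-' if p<110 else '.' for p in c[v,265:340]))
for v in range(212,275,1): print(v,''.join('#' if p<20 else '*' if p<40 else '+' if p<75 else '-' if p<120 else '.' for p in b[v,215:300]))
for n,cam in [('gate_tab','side'),('drop_bottle_mid','top'),('primer_bottle_mid','top'),('swab_pot_mid','top')]:
    for r in nets.recognise(cam,n)[:1]: print(n,cam,round(r['confidence'],2),np.array(r['point']),ch(r['point']))
E
```

```text
23.75 [0.3977 0.1536 0.2317] [-0.715   0.7109  0.9593]
236 -....................-.-.-------------.----.--------------------...........
237 .....................--------------------------------------------..........
238 ..............-......------------------------------------------............
239 .....................------------------------------....--------............
240 .....................--..........----------+++++++.........................
241 ......-....................................+++++++.........................
242 ..-...............--------------------------------.........................
243 ..-...-...........------------------------------------------...............
244 ..-..--...........------------------------------------------...............
245 .....--...........------------------------------------------...............
246 .....-............-------------------------------------------..............
247 .-...-............-------------------------------------------..............
248 ..----.............-------------------------------------------.............
249 .
[... 6427 characters left out ...]
++++++++++++--------------...---++..-----+#####+.--.......---------.--...----
271 ..-++++++++++++++++++---.-------.---.--.-+-.------+###..--.......-------.----.--..---
272 ...-+++++++++++++++++-------.--.-.---------..------**..--.......-----..-.----.------.
273 -...-++++++++++++++++-.-.-----.-------.-.---..------..-+......------.--....-.----.-..
274 --...-++++++++++++++++-------.--+-------.----..--+...----....-------.-----.-...---.--
gate_tab side 0.92 [0.4616 0.1565 0.0838] [-0.0175  0.1727]
drop_bottle_mid top 0.66 [0.4327 0.0047 0.0439] [-0.1315  0.0684]
primer_bottle_mid top 0.62 [ 0.3857 -0.0491  0.0501] [-0.2014  0.0535]
swab_pot_mid top 0.83 [ 0.6667 -0.015   0.0354] [ 0.044  -0.0875]
```

Both canisters now lie flat, side by side in the tray. The chute is empty, the gate tab is out at its end position (chute y ≈ 0.172), and the bottles stand. The robot touches nothing, so I'm handing in.

```bash
python3 - <<'E'
from h import *
a=cv2.imread('pics/kt.png').max(2).astype(int);b=cv2.imread('pics/t.png').max(2).astype(int)
ta=np.float32(a[255:290,245:300]);print('tray end shift px',cv2.phaseCorrelate(np.float32(a[268:292,262:300]),np.float32(b[268:292,262:300])))
print(ticket.finish_job(),ctrl.read_state()['time'])
E
```

```text
tray end shift px ((-0.41954553594776556, 1.027212649455178), 0.6801575243473053)
the job is handed in; nothing more can be done
the job is handed in; nothing more can be done
```

Both canisters are lying flat, side by side in the tray, and I have handed the job in; it reports no verdict. The robot's clock was at about 24 s of the allowed 67 s.

**What I did, in order**
1. I moved the brown dropper bottle from the chute's mouth to a free spot near the front edge.
2. I set the tray against the chute front, with its grip tab facing away, and pushed it in until it met about 18 N. After I let go, it measured square to within about 1°, and roughly 2.5 mm off the chute's centre line.
3. I drew the gate 72 mm to its end stop: the pull force rose to 14 N with no further movement.
4. Both canisters rolled out, but the second one wedged on top of the first against the chute. I gripped it by its ends, lifted it over and let it down in the empty far half of the tray.

**Last checks**
- **Canisters:** both camera views show two separate canisters at floor height in the tray, and an earlier top picture showed the chute empty.
- **Gate:** it is still out, with its tab about 172 mm from the chute's centre line.
- **Bottles and pot:** each was found where it should be. I had no picture views left, so this rests on the networks and pixel maps rather than a look.
- **Robot:** the arm was clear and touching nothing.

**Checks that disagreed or failed**
- An image comparison suggests the tray may have shifted by about 1 pixel (roughly 2 mm) since it was placed. I handed in without re-seating it, so there may be a small gap at the chute.
- My canister fit put the wedged canister about 1 cm lower than it really was. The grasp corrected for it.

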